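# Pull the hooped pots and tip them into the reject bin

### The arm

A 7-joint arm with a two-finger parallel gripper is mounted at the origin on the work surface; the furniture and walls round the work are solid. World frame = base frame: x ahead of the robot, y to its left, z up, the work surface at z = 0. Lengths are in m, angles in rad, forces in N, time in s.
With the tool pointing down it reaches from about 0.35 to 0.9 m from the base axis. Payload 7.2 kg.
Tool frame: the origin (TCP) lies midway between the tips of the shut fingers; the grasp point (between the pads) lies 19 mm behind it; z points along the fingers, y is the direction in which the jaws open and shut (so a half turn about z gives the same grasp; the last joint's range is limited). The gripper opens to 85 mm and grips with 20 to 120 N. Pads are 22 mm wide; open, the fingers measure 114 mm over their backs; the gripper's body (76 mm by 85 mm) begins 54 mm behind the grasp point. The pads swing forward as they close: fully open they stand 13 mm farther back than shut.
Start: joints at [1.198, 0.411, -0.013, 1.596, 0.006, 1.134, -0.082], TCP at [0.188, -0.596, 0.231] pointing down, gripper open.
Joint ranges: [-2.95, 2.95], [-0.29, 1.99], [-1.47, 1.44], [0.14, 2.54], [-1.03, 4.17], [0.13, 1.85], [-2.86, 2.86]. Speed limits (rad/s): [2.39, 2.39, 3.01, 3.01, 3.14, 3.14, 3.14].

### API

Orientations are given as a unit quaternion [x, y, z, w].
In Python, from workcell import env gives the robot as it stands.
- The arm moves only by the shell command python3 -m inch 'ROWS' [FORCE]. ROWS is JSON, a list of rows, each a list of 3 entries, a list of its own where there are three numbers: the shift along the tool's x, y, z in m, then the turn about the tool's z in rad, then the finger opening in m, from 0 to 0.0854. A call has exactly 5 rows; each row shifts and turns the pose as measured when the row begins, along the tool's axes as they then stand; what a row does not reach is not made up. A row lasts 1/10 s, in which the tool goes at most 50 mm and 8.59 degrees, less where a joint would pass 70% of its speed; a pose out of reach is approached as far as the arm can. A call with a gripper value outside its range is refused whole. The fingers move at their own pace and stop on an object; FORCE is the grip in N (left out, the last holds). Time passes only in rows, so rows that do not move let the fingers close, or fill a call up. It gives the time, the measured TCP pose, the force and the opening at its end, in the units of the state.
- env.get_state(): the state, without advancing time (a new reading comes with each control period).
- env.grab_frame(name): name is "scene" or "top"; returns a dict with "pixels" (384x512x3 uint8, blue, green, red), "fx", "fy", "cx", "cy" (pixels), "eye" and "rotation" of the camera in the world. Camera axes: x right, y down, z forward; pixel columns grow to the right and rows downward; lengths in m; the calibration is good to about 2 mm. A picture is of the moment at which its call begins. There is no depth.
- env.close_job(): hands the job in, once; it reports no verdict.
Trained networks look in a picture, given as the dict that the camera call returned (one of the last four; its "shot" number tells which), for a name from the list of things; names that differ only in an ending like _2 or _b are one class to them, and where a whole thing is asked for, a point or a joint stands for the part that bears it (a point fixed in the world has none). Each returns a list of dicts, best first, with "conf" (0 to 1); they miss things now and then, are a little off and sometimes report something else, mostly with a low value. They report only what shows in the picture. A call takes as long as a camera call. They do not tell look-alikes from the thing itself.
- env.look_for(picture, name): "position" ([column, row] in pixels, amid what is visible of it).
- env.trace(picture, name): "pixels" (384x512 bool, what is visible of it) and "position" ([column, row] in pixels, amid what is visible of it).
- env.mark_of(picture, name): "position" ([column, row] in pixels: a listed point, or the origin of a listed thing).
The state is a dict: "time_s": time; "qpos": joint angles; "dq": joint speeds; "joint_efforts": joint torques, N m; "ee_pos": TCP position; "eef_rot": TCP orientation; "ft_force": force on the tool from outside, world axes, zero at the start; "ft_torque": the same for the moment, N m; "opening": finger opening in m.
Only numpy, scipy, OpenCV 4.12 (cv2) and the standard library are available. Lean on these libraries where they do the work, as an engineer would, in place of code of your own. Each camera call takes 0.05 s, during which the arm holds its last target.

### The job

Five small lidded steel pots stand in a row on the narrow steel tray; the two with a flat metal hoop standing on the lid are rejects. Put both hooped pots into the open-sided reject chamber of the two-chamber tip tray, then raise the tray's handle so that they slide out into the grey reject bin, and lower the tray gently back to rest. Leave the plain pots where they are, those in the tip tray's other chamber too.

Things in the scene. Friction and masses are not known exactly. Their poses are not given: they have to be found in the camera images.
- hooped_1_mid (a point): Reject pot: upright steel cylinder, 38 mm diameter, 42 mm tall body, with a flat-strip hoop on the lid (35 mm wide, 9 mm deep, its top 62 mm above the pot's underside), about 90 g. Point: centre of the body, 21 mm above its underside; z is the pot's axis, x lies along the hoop. Stands on the narrow tray; neighbours in the row are about 50 mm away centre to centre, so it is best gripped across the row
- hooped_2_mid (a point): The second reject pot, the same as hooped_1
- plain_1_mid (a point): Good pot on the narrow tray: the same 38 x 42 mm steel cylinder, with only a small round button (12 mm across, 7 mm high) on its lid. Point: centre of the body, 21 mm above its underside
- plain_2_mid (a point): Good pot on the narrow tray, as plain_1
- plain_3_mid (a point): Good pot on the narrow tray, as plain_1
- kept_1_mid (a point): Good pot, as plain_1, already standing in the keep chamber of the tip tray
- kept_2_mid (a point): Good pot, as plain_1, already standing in the keep chamber of the tip tray
- pick_tray: Narrow low steel tray, fixed, 110 x 300 x 9 mm (rim 12 mm high), floor 3 mm thick. Origin: centre of its underside; its y axis runs along its length and along the row of pots, which stands on its centre line
- tip (a joint): Angle of the tip tray about its hinge: 0 = level, resting on its feet (as at the start), 1.2 rad = tipped fully up at its stop. It falls back by itself when let go; about 2 to 4 N at the handle raise it. Pots slide out of the reject chamber by about 1.1 rad
- tip_hinge (a point): Middle of the tip tray's hinge line (height 88 mm). Axes of the tip tray: x along the hinge line and the handle bar, y from the pouring edge to the handle, z up when level; they turn with the tray (the +y end rises)
- tip_handle (a point): Middle of the handle: a round steel bar 10 mm thick and 100 mm long, parallel to the hinge line, 233 mm from it in the tray's y and 36 mm in its z; it stands 54 mm clear of the tray's end wall, 124 mm above the table when level. It can be gripped from above across the bar, which turns in the grip
- reject_chamber (a point): Centre of the reject chamber's floor (92 mm above the table when level); same axes as tip_hinge. Inside 124 mm along x and 102 mm along y (from -51 to +51 mm); side walls (3 mm thick) and the divider at +y rise 44 mm above the floor; the pouring side at -y is open but for a lip 2.5 mm high. The divider is 4 mm thick
- keep_chamber (a point): Centre of the keep chamber's floor; same axes as tip_hinge. Inside 124 mm along x and 74 mm along y, walled 44 mm high on all four sides
- bin_wall (a point): On the open grey plastic reject bin (fixed, 180 mm along x by 165 mm along y outside, 62 mm high, walls 4 mm), which stands on the table in front of the tip tray, under its pouring edge: foot of the middle of its outer face next to the tip tray. Axes as tip_hinge when level; the bin reaches from here 165 mm to -y and 90 mm either way in x
There are look-alikes about, which are no part of the job. Leave any orange look-alike of the part that bears hooped_1_mid alone.

How it is judged:
By the outcome, as a careful person would: the job done as asked, in the order asked, and still so for the second after the job is handed in, with the robot touching nothing.
It also fails if it takes over 69 s, if anything falls off the work surface, if the arm or the gripper's body presses on something with over 40 N, if the wrist force passes 120 N, or if a joint passes its speed limit or range.

## Working session

There is one attempt and no reset: what is moved stays moved. The work goes in short steps, Python scripts to look and compute and a shell command to move; the robot and the scene stay as the last step left them, time stands still between calls to the robot, and variables do not carry over. Pictures are saved under pics/ and viewed, and the job is handed in when it is done.

```bash
ls; mkdir -p pics
python3 - <<'E'
from workcell import env
import cv2
s=env.get_state(); print({k:(s[k]) for k in ['time_s','ee_pos','eef_rot','ft_force','opening']})
for n in ['scene','top']:
    f=env.grab_frame(n); cv2.imwrite(f'pics/{n}0.png',f['pixels'])
    print(n,f['fx'],f['cx'],f['cy'],f['eye'],f['rotation'])
    for o in ['hooped_1_mid','plain_1_mid','pick_tray','tip_hinge','tip_handle','reject_chamber','keep_chamber','bin_wall']:
        try: print(o,[( [round(float(v)) for v in d['position']],round(d['conf'],2)) for d in env.mark_of(f,o)])
        except Exception as e: print(o,e)
E
```

```text
pics
{'time_s': 0.0, 'ee_pos': array([ 0.1873745 , -0.59574347,  0.23045293]), 'eef_rot': array([ 9.88406180e-01,  1.51830732e-01, -1.76617866e-04, -7.87365359e-04]), 'ft_force': array([-0.35449035,  0.7258245 , -0.53418361]), 'opening': 0.08532736255055207}
scene 418.5852519779425 257.6603585762818 190.234042945999 [0.06839666 0.25890471 0.76833538] [-0.28180503  0.89251553 -0.33378774  0.11219495]
hooped_1_mid [([318, 204], 0.86), ([376, 225], 0.59), ([346, 202], 0.58), ([283, 177], 0.55)]
plain_1_mid [([233, 156], 0.54)]
pick_tray [([248, 168], 0.56), ([281, 179], 0.25)]
tip_hinge [([248, 162], 0.68), ([237, 224], 0.67), ([222, 209], 0.65)]
tip_handle [([153, 162], 0.77)]
reject_chamber [([219, 212], 0.7), ([155, 162], 0.5), ([248, 161], 0.34), ([177, 192], 0.32)]
keep_chamber [([192, 189], 0.85), ([250, 168], 0.32)]
bin_wall [([245, 253], 0.69)]
top 454.75069039520577 253.79850072753416 191.54920057350134 [ 0.28082683 -0.24394091  1.10084756] [-0.69866939  0.71129776 -0.04787322  0.0602057 ]
hooped_1_mid [([300, 306], 0.74), ([288, 246], 0.66), ([312, 266], 0.6)]
plain_1_mid [([295, 139], 0.82), ([210, 148], 0.75)]
pick_tray [([210, 219], 0.72), ([212, 151], 0.62), ([298, 161], 0.58), ([197, 146], 0.52)]
tip_hinge [([208, 205], 0.87)]
tip_handle [([209, 102], 0.68)]
reject_chamber [([210, 187], 0.79)]
keep_chamber [([210, 147], 0.84)]
bin_wall [([214, 219], 0.64)]
```

Run:
```python
import cv2
for n in ['scene','top']:
    a=cv2.imread(f'pics/{n}0.png'); cv2.imwrite(f'pics/{n}0b.png',cv2.resize(a,(768,576),interpolation=cv2.INTER_CUBIC))
a=cv2.imread('pics/top0.png')[80:340,150:370]; cv2.imwrite('pics/top0c.png',cv2.resize(a,None,fx=2.3,fy=2.3,interpolation=cv2.INTER_CUBIC))
```

```text
(no output)
```

View pics/scene0b.png

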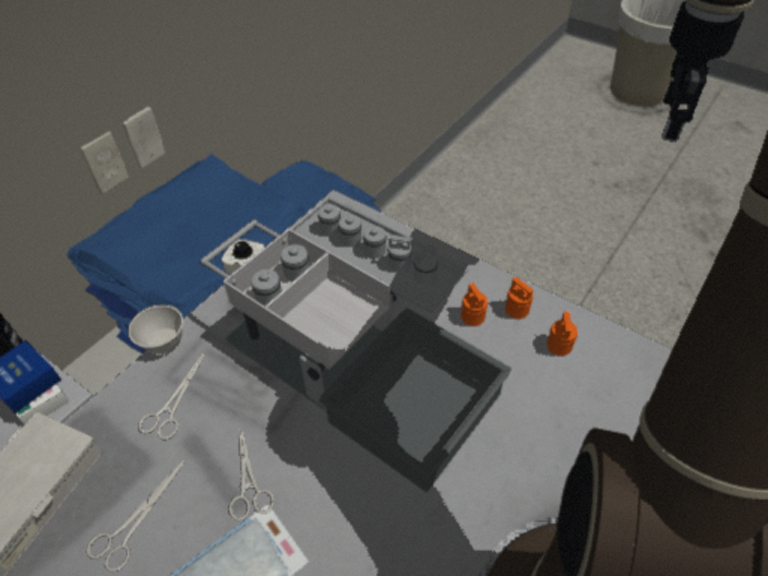

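View pics/top0b.png

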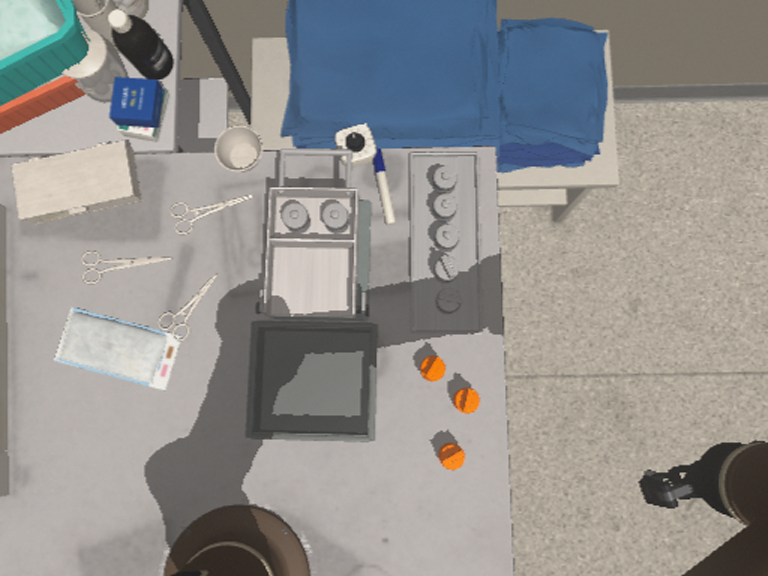

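View pics/top0c.png

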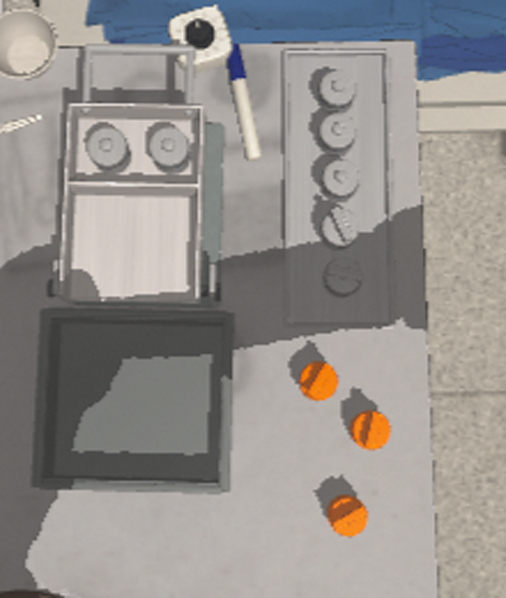

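```bash
cat > h.py <<'E'
from workcell import env
import cv2, numpy as np
from scipy.spatial.transform import Rotation as R
def ray(f,p):
    r=f['rotation']; r=np.array(r); M=R.from_quat(r).as_matrix() if r.size==4 else r
    d=M@np.array([(p[0]-f['cx'])/f['fx'],(p[1]-f['cy'])/f['fy'],1]); return np.array(f['eye']),d
def atz(f,p,z):
    e,d=ray(f,p); return e+d*(z-e[2])/d[2]
def proj(f,P):
    M=R.from_quat(f['rotation']).as_matrix(); c=M.T@(np.array(P)-f['eye']); return c[0]/c[2]*f['fx']+f['cx'],c[1]/c[2]*f['fy']+f['cy']
def st():
    s=env.get_state(); r=R.from_quat(s['eef_rot']).as_matrix()
    print('t',round(s['time_s'],2),'p',s['ee_pos'].round(4),'x',r[:,0].round(3),'y',r[:,1].round(3),'z',r[:,2].round(3),'F',s['ft_force'].round(1),'op',round(s['opening'],4),'q',np.array(s['qpos']).round(2)); return s,r
E
python3 - <<'E'
from h import *
fs={n:env.grab_frame(n) for n in ['top','scene']}
for n,f in fs.items():
    a=f['pixels'][130:220,270:340] if n=='top' else f['pixels'][125:195,200:300]
    a=cv2.convertScaleAbs(cv2.resize(a,None,fx=6.5,fy=6.5,interpolation=cv2.INTER_CUBIC),alpha=1.6,beta=10); cv2.imwrite(f'pics/row_{n}.png',a)
    Z=dict(hooped_1_mid=.024,plain_1_mid=.024,tip_hinge=.088,tip_handle=.124,reject_chamber=.092,keep_chamber=.092,bin_wall=0,pick_tray=0,kept_1_mid=.113)
    for o,z in Z.items():
        for d in env.mark_of(f,o): print(n,o,round(d['conf'],2),d['position'].round() if hasattr(d['position'],'round') else d['position'],atz(f,d['position'],z).round(4))
E
```

```text
top hooped_1_mid 0.68 [313.1, 266.9] [ 0.2667 -0.3618  0.024 ]
top hooped_1_mid 0.66 [297.7, 200.2] [ 0.4242 -0.3308  0.024 ]
top hooped_1_mid 0.6 [288.6, 243.7] [ 0.3214 -0.3063  0.024 ]
top hooped_1_mid 0.54 [300.8, 306.8] [ 0.1766 -0.3303  0.024 ]
top plain_1_mid 0.66 [297.1, 138.2] [ 0.5765 -0.3341  0.024 ]
top tip_hinge 0.96 [208.2, 207.2] [ 0.4036 -0.1245  0.088 ]
top tip_handle 0.88 [209.9, 100.2] [ 0.6412 -0.1329  0.124 ]
top tip_handle 0.4 [197.3, 145.8] [ 0.5365 -0.1047  0.124 ]
top reject_chamber 0.86 [210.0, 186.0] [ 0.4511 -0.1291  0.092 ]
top keep_chamber 0.97 [209.4, 147.9] [ 0.5393 -0.1279  0.092 ]
top keep_chamber 0.17 [210.3, 99.4] [ 0.655  -0.1302  0.092 ]
top bin_wall 0.78 [213.4, 218.4] [ 0.3866 -0.1268  0.    ]
top pick_tray 0.86 [297.3, 163.8] [ 0.518  -0.3346  0.    ]
top kept_1_mid 0.63 [197.9, 145.2] [ 0.5407 -0.1045  0.113 ]
scene hooped_1_mid 0.92 [347.6, 203.2] [ 0.2603 -0.3535  0.024 ]
scene hooped_1_mid 0.8 [316.3, 207.7] [ 0.3125 -0.3011  0.024 ]
scene hooped_1_mid 0.63 [280.5, 181.2] [ 0.4243 -0.3232  0.024 ]
scene hooped_1_mid 0.58 [371.9, 224.7] [ 0.1883 -0.329   0.024 ]
scene plain_1_mid 0.71 [232.9, 153.5] [ 0.5774 -0.3343  0.024 ]
scene tip_hinge 0.92 [238.4, 221.1] [ 0.4038 -0.1326  0.088 ]
scene tip_handle 0.91 [153.5, 161.9] [ 0.636 -0.135  0.124]
scene reject_chamber 0.83 [217.8, 211.7] [ 0.4512 -0.1254  0.092 ]
scene reject_chamber 0.48 [237.5, 223.5] [ 0.3996 -0.1245  0.092 ]
scene keep_chamber 0.84 [187.2, 192.0] [ 0.5392 -0.1299  0.092 ]
scene bin_wall 0.75 [248.5, 255.4] [ 0.3738 -0.1221  0.    ]
scene bin_wall 0.62 [197.0, 177.4] [ 0.6154 -0.2334  0.    ]
scene pick_tray 0.9 [248.7, 168.2] [ 0.5274 -0.3334 -0.    ]
scene kept_1_mid 0.69 [180.2, 188.4] [ 0.5433 -0.117   0.113 ]
```

Run:
```python
import cv2
a=cv2.imread('pics/top0.png')[90:230,160:340]
cv2.imwrite('pics/t1.png',cv2.convertScaleAbs(cv2.resize(a,None,fx=4.2,fy=4.2,interpolation=cv2.INTER_CUBIC),alpha=1.2))
```

```text
(no output)
```

View pics/row_top.png

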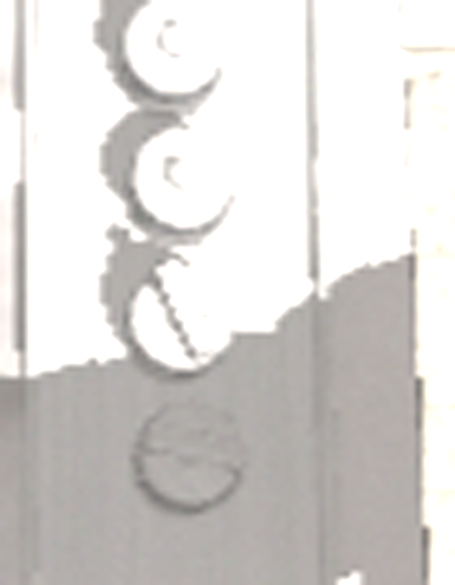

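View pics/row_scene.png

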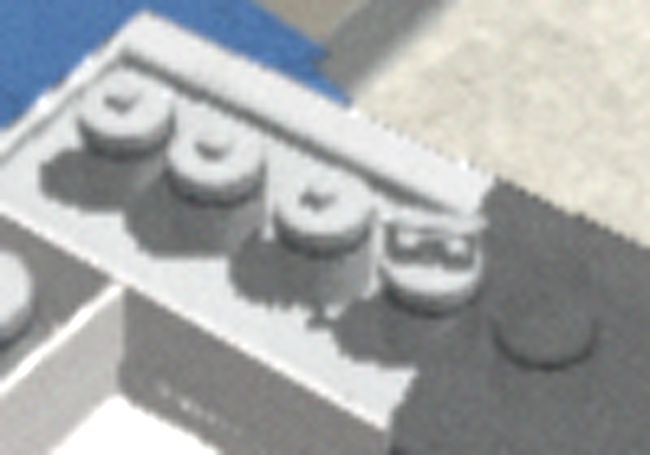

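View pics/t1.png

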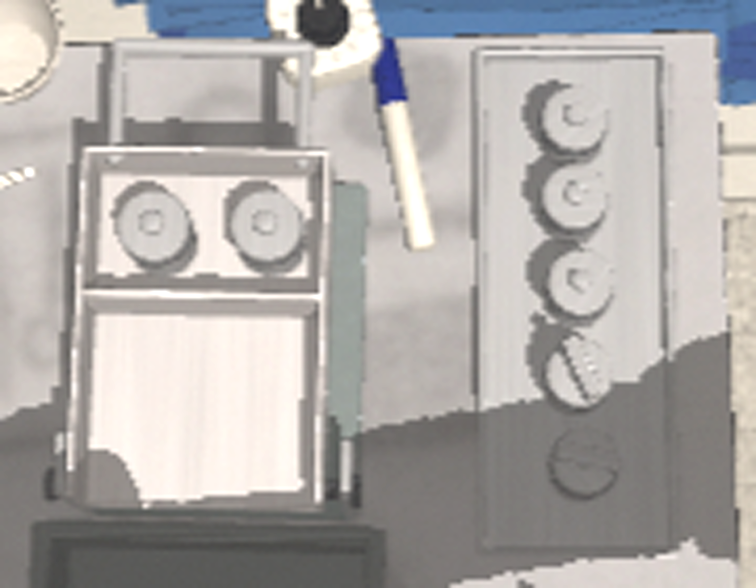

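Run:
```python
from h import *
t=env.grab_frame('top'); s=env.grab_frame('scene')
for p in [(299.2,200),(297.4,177.7),(296.9,157)]: print('top',atz(t,p,.045).round(4))
for p in [(283.8,174.2),(266.5,165.8)]: print('sc',atz(s,p,.045).round(4))
# tray corners in t1 (4.2x): inner pick-tray and tip tray rim z=.136
for p in [(482,52),(663,52),(668,545),(487,545)]: print('pick',atz(t,(160+p[0]/4.2,90+p[1]/4.2),.012).round(4))
for p in [(85,150),(328,150),(325,295),(80,292),(320,510),(68,505)]: print('tip',atz(t,(160+p[0]/4.2,90+p[1]/4.2),.136).round(4))
for p in [(115,45),(312,45)]: print('bar',atz(t,(160+p[0]/4.2,90+p[1]/4.2),.124).round(4))
for nm in ['hooped_1_mid','plain_1_mid']:
  for f in (t,s):
    for d in env.trace(f,nm):
        m=d['pixels']; ys,xs=np.nonzero(m); print(nm,round(d['conf'],2),m.sum(),xs.min(),xs.max(),ys.min(),ys.max())
st()
```

```text
top [ 0.4218 -0.3327  0.045 ]
top [ 0.4748 -0.3301  0.045 ]
top [ 0.5248 -0.3305  0.045 ]
sc [ 0.4202 -0.3301  0.045 ]
sc [ 0.4699 -0.3298  0.045 ]
pick [ 0.6731 -0.2823  0.012 ]
pick [ 0.6706 -0.3896  0.012 ]
pick [ 0.3776 -0.3813  0.012 ]
pick [ 0.3794 -0.2783  0.012 ]
tip [ 0.5796 -0.0687  0.136 ]
tip [ 0.5768 -0.1962  0.136 ]
tip [ 0.4993 -0.1938  0.136 ]
tip [ 0.5035 -0.0667  0.136 ]
tip [ 0.3876 -0.19    0.136 ]
tip [ 0.3925 -0.0615  0.136 ]
bar [ 0.6412 -0.0821  0.124 ]
bar [ 0.6387 -0.1877  0.124 ]
hooped_1_mid 0.78 197 291 306 192 208
hooped_1_mid 0.69 256 292 309 295 312
hooped_1_mid 0.57 206 281 296 238 253
hooped_1_mid 0.54 216 302 319 259 274
hooped_1_mid 0.34 5189 175 240 98 212
hooped_1_mid 0.86 421 365 384 208 237
hooped_1_mid 0.84 324 276 291 164 188
hooped_1_mid 0.79 381 307 324 189 217
hooped_1_mid 0.78 322 337 353 187 212
plain_1_mid 0.7 244 288 304 129 147
plain_1_mid 0.56 283 226 240 144 164
t 2.2 p [ 0.1875 -0.5962  0.2313] x [ 0.954  0.3   -0.   ] y [ 0.3   -0.954  0.   ] z [-0. -0. -1.] F [-0.5  0.1  0. ] op 0.0853 q [ 1.2   0.41 -0.01  1.6   0.01  1.13 -0.08]
```

```bash
cat > d.py <<'E'
from h import *
import sys
s,r=st(); T=np.array([float(v) for v in sys.argv[1:4]]); yaw=float(sys.argv[4]) if len(sys.argv)>4 else None
print('tool delta',(r.T@(T-s['ee_pos'])).round(4))
if yaw is not None:
    c=np.arctan2(r[1,0],r[0,0]); print('turn',round(-((np.radians(yaw)-c+np.pi)%(2*np.pi)-np.pi),3))
E
python3 -m inch '[[[0.03,-0.015,0],0.11,0.06],[[0.03,-0.015,0],0.11,0.06],[[0.03,-0.02,0],0.113,0.06],[[0.03,-0.02,0],0,0.06],[[0.03,-0.02,0],0,0.06]]' 30; python3 d.py .421 -.331 .12 -1.6
```

```text
time_s: 2.7
ee_pos: [0.3254, -0.494, 0.2309]
eef_rot: [1.0, -0.028, -0.001, 0.001]
ft_force: [0.7, -0.6, 0.7]
opening: 0.06
t 2.7 p [ 0.3254 -0.494   0.2309] x [ 0.998 -0.055 -0.003] y [-0.055 -0.998  0.003] z [-0.003 -0.003 -1.   ] F [ 0.7 -0.6  0.7] op 0.06 q [ 0.91  0.35 -0.    1.68  0.01  1.11 -0.72]
tool delta [ 0.0867 -0.1683  0.1102]
turn -0.027
```

```bash
python3 -m inch '[[[0.017,-0.033,0.02],-0.027,0.06],[[0.017,-0.033,0.02],0,0.06],[[0.017,-0.033,0.02],0,0.06],[[0.017,-0.033,0.02],0,0.06],[[0.017,-0.033,0.02],0,0.06]]' 30; python3 d.py .421 -.331 .12 -1.6
```

```text
time_s: 3.2
ee_pos: [0.4231, -0.329, 0.1308]
eef_rot: [1.0, -0.013, 0.003, 0.005]
ft_force: [0.5, -0.1, -1.0]
opening: 0.0603
t 3.2 p [ 0.4231 -0.329   0.1308] x [ 1.    -0.027  0.006] y [-0.027 -1.     0.01 ] z [ 0.005 -0.01  -1.   ] F [ 0.5 -0.1 -1. ] op 0.0603 q [ 0.64  0.37 -0.09  1.92  0.05  0.84 -1.07]
tool delta [-0.0021  0.0019  0.0109]
turn 0.001
```

```bash
python3 -m inch '[[[-0.002,0.002,0.02],0,0.06],[[0,0,0.03],0,0.06],[[0,0,0.03],0,0.06],[[0,0,0.02],0,0.06],[[0,0,0.01],0,0.06]]' 30; python3 d.py .421 -.331 .009 -1.6
```

```text
time_s: 3.7
ee_pos: [0.4272, -0.3243, 0.017]
eef_rot: [1.0, -0.007, 0.005, 0.004]
ft_force: [-0.3, -0.4, 0.5]
opening: 0.0602
t 3.7 p [ 0.4272 -0.3243  0.017 ] x [ 1.    -0.014  0.009] y [-0.014 -1.     0.008] z [ 0.009 -0.008 -1.   ] F [-0.3 -0.4  0.5] op 0.0602 q [ 0.62  0.54 -0.08  2.    0.08  0.59 -1.1 ]
tool delta [-0.0062  0.0068  0.008 ]
turn 0.014
```

Run:
```python
from h import *
f=env.grab_frame('top'); cv2.imwrite('pics/g1.png',cv2.convertScaleAbs(cv2.resize(f['pixels'][100:260,220:360],None,fx=3.7,fy=3.7,interpolation=cv2.INTER_CUBIC),alpha=1.5))
f=env.grab_frame('scene'); cv2.imwrite('pics/g1s.png',cv2.convertScaleAbs(cv2.resize(f['pixels'][60:240,180:360],None,fx=3.3,fy=3.3,interpolation=cv2.INTER_CUBIC),alpha=1.5))
```

```text
(no output)
```

View pics/g1.png

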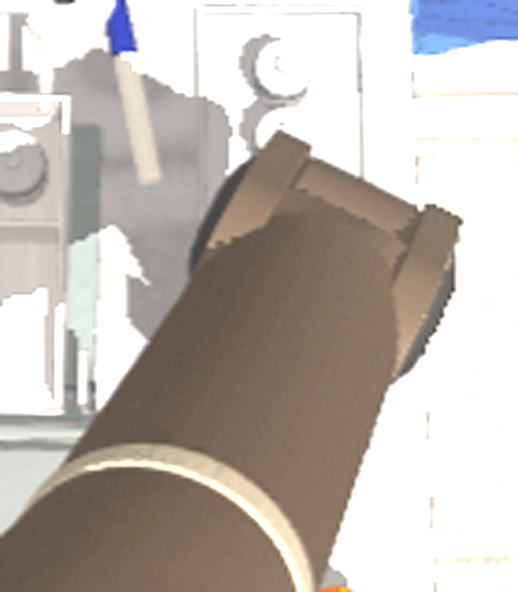

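View pics/g1s.png

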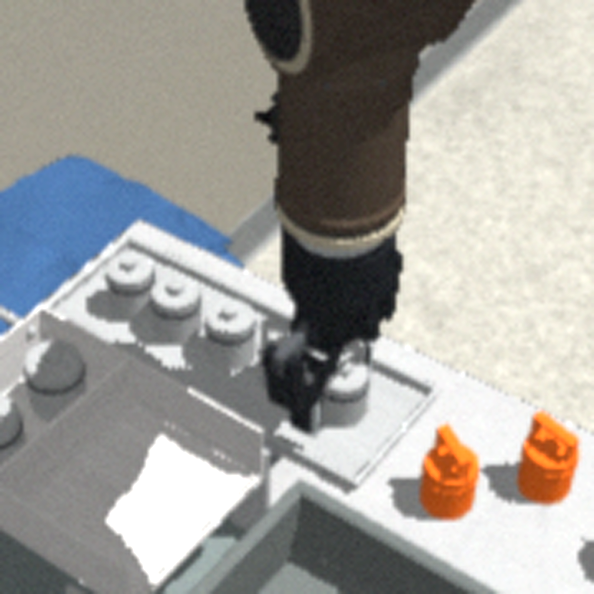

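```bash
python3 -m inch '[[[-0.006,0.007,0.005],0.01,0.06],[[0,0,0.003],0,0.06],[[0,0,0],0,0.06],[[0,0,0],0,0.06],[[0,0,0],0,0.06]]' 30; python3 d.py .421 -.331 .009 -1.6
```

```text
time_s: 4.3
ee_pos: [0.4221, -0.3343, 0.0126]
eef_rot: [1.0, -0.014, 0.007, 0.006]
ft_force: [1.2, 1.0, 0.0]
opening: 0.0598
t 4.3 p [ 0.4221 -0.3343  0.0126] x [ 1.    -0.027  0.014] y [-0.027 -1.     0.011] z [ 0.013 -0.012 -1.   ] F [1.2 1.  0. ] op 0.0598 q [ 0.64  0.55 -0.07  2.    0.08  0.58 -1.09]
tool delta [-0.0012 -0.0033  0.0035]
turn 0.001
```

```bash
python3 -m inch '[[[-0.001,-0.003,0.003],0,0.06],[[0,0,0],0,0.03],[[0,0,0],0,0.03],[[0,0,0],0,0.03],[[0,0,0],0,0.03]]' 30; python3 d.py .421 -.331 .009 -1.6
```

```text
time_s: 4.8
ee_pos: [0.4219, -0.3312, 0.0104]
eef_rot: [1.0, -0.013, 0.007, 0.006]
ft_force: [-0.2, -0.5, 0.9]
opening: 0.037
t 4.8 p [ 0.4219 -0.3312  0.0104] x [ 1.    -0.026  0.015] y [-0.027 -1.     0.012] z [ 0.015 -0.013 -1.   ] F [-0.2 -0.5  0.9] op 0.037 q [ 0.63  0.55 -0.07  2.01  0.08  0.57 -1.09]
tool delta [-0.0009 -0.0002  0.0014]
turn 0.001
```

```bash
python3 -m inch '[[[0,0,-0.01],0,0.03],[[0,0,-0.03],0,0.03],[[0,0,-0.045],0,0.03],[[0,0,-0.045],0,0.03],[[0,0,-0.045],0,0.03]]' 30; python3 d.py .475 -.1285 .18 -1.6
```

```text
time_s: 5.3
ee_pos: [0.4155, -0.3256, 0.1862]
eef_rot: [1.0, -0.013, 0.001, 0.002]
ft_force: [-0.1, -0.9, -0.9]
opening: 0.0371
t 5.3 p [ 0.4155 -0.3256  0.1862] x [ 1.    -0.025  0.003] y [-0.025 -1.     0.003] z [ 0.003 -0.003 -1.   ] F [-0.1 -0.9 -0.9] op 0.0371 q [ 0.65  0.29 -0.09  1.88  0.04  0.96 -1.06]
tool delta [ 0.0545 -0.1986  0.0057]
turn 0.003
```

Run:
```python
from h import *
f=env.grab_frame('scene'); cv2.imwrite('pics/g2s.png',cv2.convertScaleAbs(cv2.resize(f['pixels'][60:240,180:360],None,fx=3.3,fy=3.3,interpolation=cv2.INTER_CUBIC),alpha=1.5))
```

```text
(no output)
```

View pics/g2s.png

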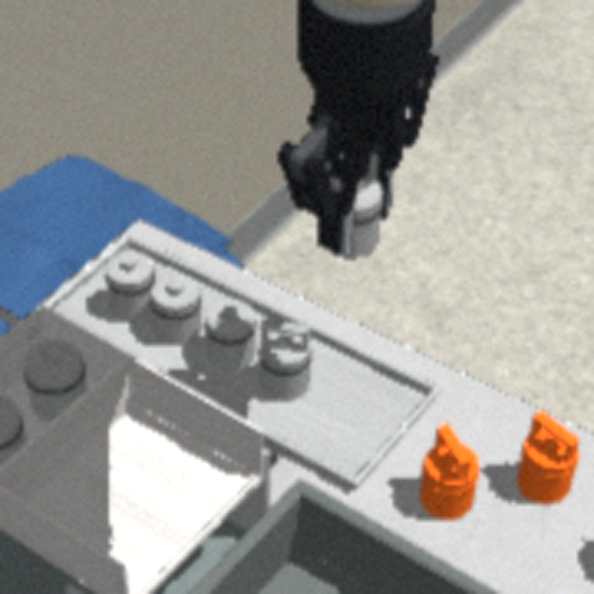

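```bash
python3 -m inch '[[[0.01,-0.036,0],0,0.03],[[0.01,-0.036,0],0,0.03],[[0.01,-0.036,0],0,0.03],[[0.01,-0.036,0],0,0.03],[[0.01,-0.036,0],0,0.03]]' 30; python3 d.py .474 -.1285 .18 -1.6
```

```text
time_s: 5.85
ee_pos: [0.4751, -0.151, 0.1999]
eef_rot: [1.0, -0.019, 0.011, 0.009]
ft_force: [0.1, -0.6, -0.8]
opening: 0.0373
t 5.85 p [ 0.4751 -0.151   0.1999] x [ 0.999 -0.038  0.022] y [-0.038 -0.999  0.017] z [ 0.022 -0.018 -1.   ] F [ 0.1 -0.6 -0.8] op 0.0373 q [ 0.37  0.22 -0.2   1.95  0.07  0.95 -1.47]
tool delta [-0.0023 -0.0228  0.0195]
turn -0.01
```

```bash
python3 -m inch '[[[-0.002,-0.02,0],-0.01,0.03],[[0,0,0.01],0,0.03],[[0,0,0.02],0,0.03],[[0,0,0.01],0,0.03],[[0,0,0],0,0.03]]' 30; python3 d.py .474 -.1285 .103 -1.6
```

```text
time_s: 6.35
ee_pos: [0.476, -0.1255, 0.1596]
eef_rot: [1.0, -0.009, 0.012, 0.009]
ft_force: [-0.9, -0.0, -1.0]
opening: 0.0372
t 6.35 p [ 0.476  -0.1255  0.1596] x [ 1.    -0.018  0.025] y [-0.019 -1.     0.017] z [ 0.025 -0.017 -1.   ] F [-0.9 -0.  -1. ] op 0.0372 q [ 0.33  0.26 -0.21  2.    0.09  0.85 -1.52]
tool delta [-0.0034  0.0021  0.0566]
turn 0.009
```

Run:
```python
from h import *
f=env.grab_frame('scene'); cv2.imwrite('pics/g3s.png',cv2.convertScaleAbs(cv2.resize(f['pixels'][60:270,120:320],None,fx=2.8,fy=2.8,interpolation=cv2.INTER_CUBIC),alpha=1.3))
```

```text
(no output)
```

View pics/g3s.png

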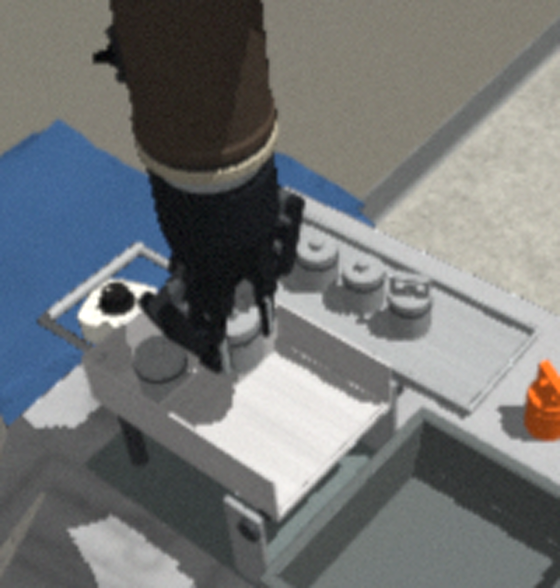

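```bash
python3 -m inch '[[[-0.006,0.002,0.01],0.009,0.03],[[0,0,0.01],0,0.03],[[0,0,0.01],0,0.03],[[0,0,0.005],0,0.03],[[0,0,0],0,0.03]]' 30; python3 d.py .471 -.1285 .1 -1.6
```

```text
time_s: 6.9
ee_pos: [0.4707, -0.1304, 0.1231]
eef_rot: [1.0, -0.016, 0.013, 0.009]
ft_force: [-0.1, -0.4, -0.3]
opening: 0.0371
t 6.9 p [ 0.4707 -0.1304  0.1231] x [ 0.999 -0.032  0.027] y [-0.032 -0.999  0.018] z [ 0.027 -0.018 -0.999] F [-0.1 -0.4 -0.3] op 0.0371 q [ 0.33  0.31 -0.2   2.05  0.11  0.76 -1.54]
tool delta [-0.0004 -0.0023  0.023 ]
turn -0.004
```

```bash
python3 -m inch '[[[0,-0.002,0.008],0,0.03],[[0,0,0.006],0,0.03],[[0,0,0.004],0,0.03],[[0,0,0.002],0,0.03],[[0,0,0],0,0.03]]' 30; python3 d.py .471 -.1285 .1 -1.6
```

```text
time_s: 7.4
ee_pos: [0.4719, -0.1283, 0.1014]
eef_rot: [1.0, -0.016, 0.014, 0.009]
ft_force: [-0.2, -0.4, -1.0]
opening: 0.0372
t 7.4 p [ 0.4719 -0.1283  0.1014] x [ 0.999 -0.031  0.027] y [-0.032 -0.999  0.017] z [ 0.027 -0.018 -0.999] F [-0.2 -0.4 -1. ] op 0.0372 q [ 0.32  0.34 -0.2   2.07  0.12  0.71 -1.56]
tool delta [-0.0009  0.0002  0.0014]
turn -0.003
```

Run:
```python
from h import *
f=env.grab_frame('scene'); cv2.imwrite('pics/g4s.png',cv2.convertScaleAbs(cv2.resize(f['pixels'][110:270,120:320],None,fx=3.5,fy=3.5,interpolation=cv2.INTER_CUBIC),alpha=1.3))
```

```text
(no output)
```

View pics/g4s.png

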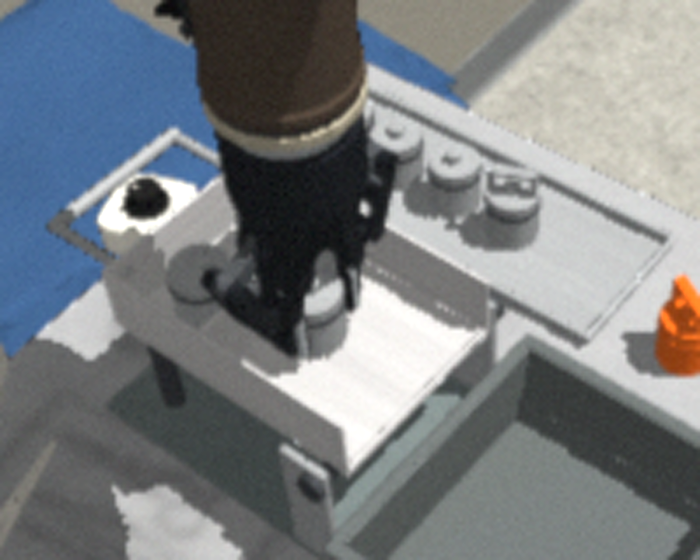

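```bash
python3 -m inch '[[[0,0,0.002],0,0.03],[[0,0,0],0,0.03],[[0,0,0],0,0.05],[[0,0,0],0,0.055],[[0,0,0],0,0.055]]' 30; python3 d.py .471 -.1285 .2 -1.6
```

```text
time_s: 7.95
ee_pos: [0.4729, -0.1286, 0.1004]
eef_rot: [1.0, -0.016, 0.015, 0.009]
ft_force: [0.1, 0.6, 0.2]
opening: 0.055
t 7.95 p [ 0.4729 -0.1286  0.1004] x [ 0.999 -0.031  0.03 ] y [-0.032 -0.999  0.018] z [ 0.029 -0.019 -0.999] F [0.1 0.6 0.2] op 0.055 q [ 0.32  0.34 -0.2   2.07  0.13  0.71 -1.56]
tool delta [ 0.0011  0.0017 -0.0996]
turn -0.004
```

```bash
python3 -m inch '[[[0,0,-0.01],0,0.055],[[0,0,-0.02],0,0.055],[[0,0,-0.03],0,0.055],[[0,0,-0.03],0,0.055],[[0,0,-0.01],0,0.055]]' 30; python3 d.py .471 -.330 .18 -1.6
```

```text
time_s: 8.45
ee_pos: [0.4687, -0.1262, 0.2049]
eef_rot: [1.0, -0.016, 0.013, 0.009]
ft_force: [0.4, 0.4, 0.1]
opening: 0.0549
t 8.45 p [ 0.4687 -0.1262  0.2049] x [ 0.999 -0.031  0.027] y [-0.031 -0.999  0.017] z [ 0.026 -0.018 -1.   ] F [0.4 0.4 0.1] op 0.0549 q [ 0.34  0.2  -0.22  1.97  0.07  0.95 -1.51]
tool delta [0.0079 0.2032 0.0285]
turn -0.003
```

Run:
```python
from h import *
f=env.grab_frame('scene'); cv2.imwrite('pics/g5s.png',cv2.convertScaleAbs(cv2.resize(f['pixels'][110:270,120:320],None,fx=3.5,fy=3.5,interpolation=cv2.INTER_CUBIC),alpha=1.3))
```

```text
(no output)
```

View pics/g5s.png

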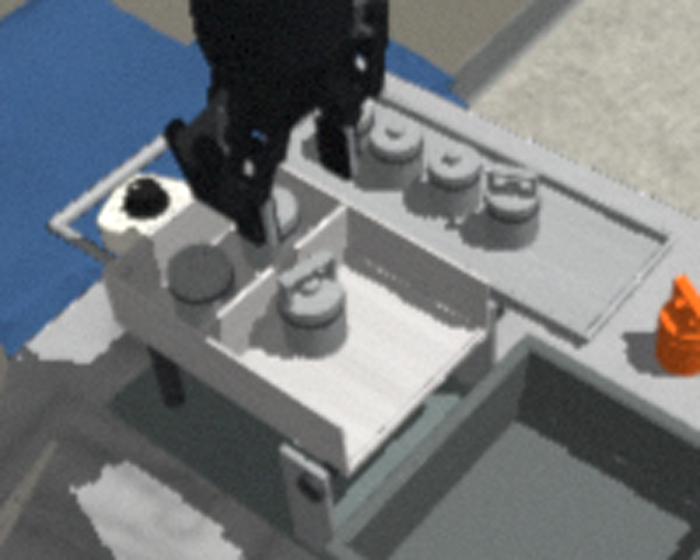

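```bash
python3 -m inch '[[[0.001,0.036,0],0,0.06],[[0.001,0.036,0],0,0.06],[[0.001,0.036,0],0,0.06],[[0.001,0.036,0],0,0.06],[[0.001,0.036,0],0,0.06]]' 30; python3 d.py .472 -.330 .12 -1.6
```

```text
time_s: 9.0
ee_pos: [0.4696, -0.3056, 0.2074]
eef_rot: [1.0, -0.01, 0.014, 0.008]
ft_force: [-0.0, 0.6, 0.7]
opening: 0.0597
t 9.0 p [ 0.4696 -0.3056  0.2074] x [ 0.999 -0.019  0.028] y [-0.02  -1.     0.015] z [ 0.028 -0.016 -0.999] F [-0.   0.6  0.7] op 0.0597 q [ 0.58  0.31 -0.11  1.81  0.04  1.   -1.14]
tool delta [0.0004 0.0231 0.0878]
turn 0.009
```

```bash
python3 -m inch '[[[0,0.022,0.01],0.009,0.06],[[0,0,0.02],0,0.06],[[0,0,0.03],0,0.06],[[0,0,0.015],0,0.06],[[0,0,0],0,0.06]]' 30; python3 d.py .472 -.330 .009 -1.6
```

```text
time_s: 9.5
ee_pos: [0.467, -0.3371, 0.126]
eef_rot: [1.0, -0.019, 0.012, 0.008]
ft_force: [-0.5, 0.2, 0.4]
opening: 0.0601
t 9.5 p [ 0.467  -0.3371  0.126 ] x [ 0.999 -0.039  0.024] y [-0.039 -0.999  0.016] z [ 0.023 -0.017 -1.   ] F [-0.5  0.2  0.4] op 0.0601 q [ 0.61  0.43 -0.09  1.85  0.05  0.84 -1.12]
tool delta [ 0.0019 -0.0091  0.117 ]
turn -0.011
```

Run:
```python
from h import *
f=env.grab_frame('scene'); cv2.imwrite('pics/g6s.png',cv2.convertScaleAbs(cv2.resize(f['pixels'][80:240,170:330],None,fx=3.6,fy=3.6,interpolation=cv2.INTER_CUBIC),alpha=1.3))
for d in env.trace(f,'hooped_2_mid'):
    ys,xs=np.nonzero(d['pixels']); print(d['conf'],xs.min(),xs.max(),ys.min(),ys.max())
```

```text
(no output)
```

View pics/g6s.png

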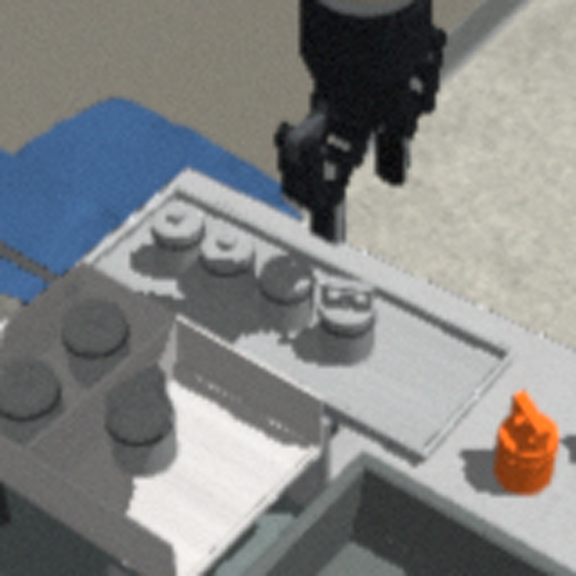

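```bash
python3 -m inch '[[[0.003,-0.005,0.02],-0.01,0.06],[[0,0,0.02],0,0.06],[[0,0,0.015],0,0.06],[[0,0,0.005],0,0.06],[[0,0,0],0,0.06]]' 30; python3 d.py .471 -.330 .009 -1.6
```

```text
time_s: 10.1
ee_pos: [0.4771, -0.3351, 0.0726]
eef_rot: [1.0, -0.014, 0.017, 0.012]
ft_force: [0.0, -0.1, 0.1]
opening: 0.0598
t 10.1 p [ 0.4771 -0.3351  0.0726] x [ 0.999 -0.027  0.035] y [-0.028 -0.999  0.023] z [ 0.034 -0.023 -0.999] F [ 0.  -0.1  0.1] op 0.0598 q [ 0.6   0.5  -0.09  1.88  0.07  0.72 -1.13]
tool delta [-0.0084 -0.0063  0.0632]
turn 0.001
```

```bash
python3 -m inch '[[[-0.008,-0.006,0],0,0.06],[[0,0,0.01],0,0.06],[[0,0,0.02],0,0.06],[[0,0,0.01],0,0.06],[[0,0,0],0,0.06]]' 30; python3 d.py .471 -.330 .009 -1.6
```

```text
time_s: 10.6
ee_pos: [0.4719, -0.3305, 0.0345]
eef_rot: [1.0, -0.014, 0.02, 0.013]
ft_force: [-0.1, 0.2, -0.3]
opening: 0.0603
t 10.6 p [ 0.4719 -0.3305  0.0345] x [ 0.999 -0.027  0.041] y [-0.028 -0.999  0.026] z [ 0.04  -0.027 -0.999] F [-0.1  0.2 -0.3] op 0.0603 q [ 0.59  0.55 -0.08  1.92  0.08  0.62 -1.14]
tool delta [-0.002  -0.0011  0.0254]
turn 0.001
```

```bash
python3 -m inch '[[[-0.002,-0.001,0.01],0,0.06],[[-0.001,0,0.01],0,0.06],[[0,0,0.004],0,0.06],[[0,0,0],0,0.06],[[0,0,0],0,0.06]]' 30; python3 d.py .471 -.330 .009 -1.6
```

```text
time_s: 11.1
ee_pos: [0.4702, -0.3304, 0.0091]
eef_rot: [1.0, -0.014, 0.021, 0.014]
ft_force: [0.7, -0.0, 0.5]
opening: 0.0599
t 11.1 p [ 0.4702 -0.3304  0.0091] x [ 0.999 -0.027  0.042] y [-0.028 -0.999  0.027] z [ 0.041 -0.028 -0.999] F [ 0.7 -0.   0.5] op 0.0599 q [ 0.59  0.59 -0.08  1.94  0.09  0.57 -1.15]
tool delta [ 0.0008 -0.0004  0.0002]
turn 0.001
```

Run:
```python
from h import *
f=env.grab_frame('scene'); cv2.imwrite('pics/g7s.png',cv2.convertScaleAbs(cv2.resize(f['pixels'][80:240,170:330],None,fx=3.6,fy=3.6,interpolation=cv2.INTER_CUBIC),alpha=1.3))
```

```text
(no output)
```

View pics/g7s.png

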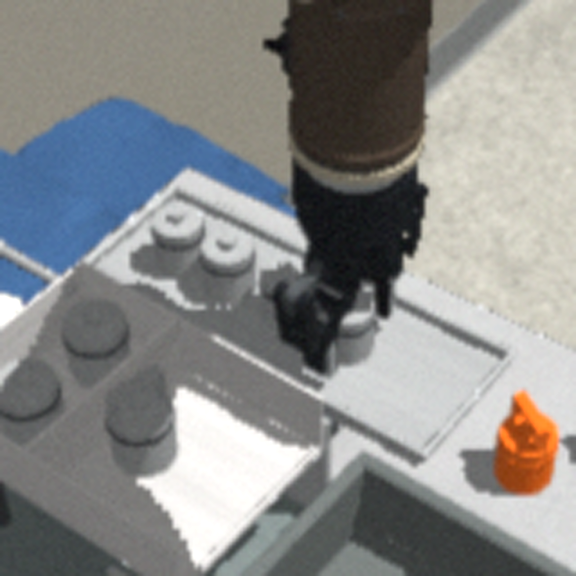

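```bash
python3 -m inch '[[[0,0,0],0,0.03],[[0,0,0],0,0.03],[[0,0,0],0,0.03],[[0,0,0],0,0.03],[[0,0,-0.01],0,0.03]]' 30;python3 -m inch '[[[0,0,-0.02],0,0.03],[[0,0,-0.045],0,0.03],[[0,0,-0.045],0,0.03],[[0,0,-0.045],0,0.03],[[0,0,-0.02],0,0.03]]' 30; python3 d.py .423 -.127 .19 -1.6
```

```text
time_s: 11.65
ee_pos: [0.4696, -0.3298, 0.0197]
eef_rot: [1.0, -0.014, 0.02, 0.013]
ft_force: [-0.0, -0.1, 0.1]
opening: 0.0371
time_s: 12.15
ee_pos: [0.4605, -0.3236, 0.201]
eef_rot: [1.0, -0.013, 0.018, 0.012]
ft_force: [-0.1, 0.6, -0.3]
opening: 0.0371
t 12.15 p [ 0.4605 -0.3236  0.201 ] x [ 0.999 -0.026  0.037] y [-0.027 -0.999  0.023] z [ 0.036 -0.024 -0.999] F [-0.1  0.6 -0.3] op 0.0371 q [ 0.61  0.31 -0.1   1.82  0.04  0.97 -1.11]
tool delta [-0.0431 -0.1957  0.0048]
turn 0.002
```

Run:
```python
from h import *
f=env.grab_frame('scene'); cv2.imwrite('pics/g8s.png',cv2.convertScaleAbs(cv2.resize(f['pixels'][60:240,150:330],None,fx=3.3,fy=3.3,interpolation=cv2.INTER_CUBIC),alpha=1.3))
f=env.grab_frame('top'); cv2.imwrite('pics/g8t.png',cv2.convertScaleAbs(cv2.resize(f['pixels'][90:230,160:340],None,fx=4,fy=4,interpolation=cv2.INTER_CUBIC),alpha=1.2))
```

```text
(no output)
```

View pics/g8s.png

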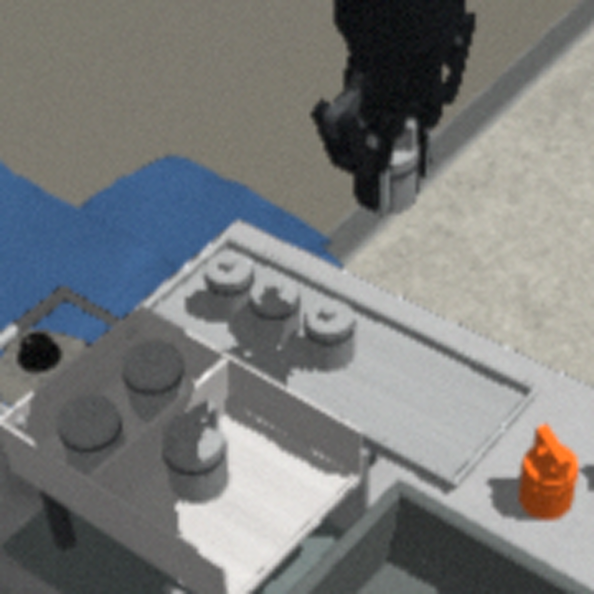

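View pics/g8t.png

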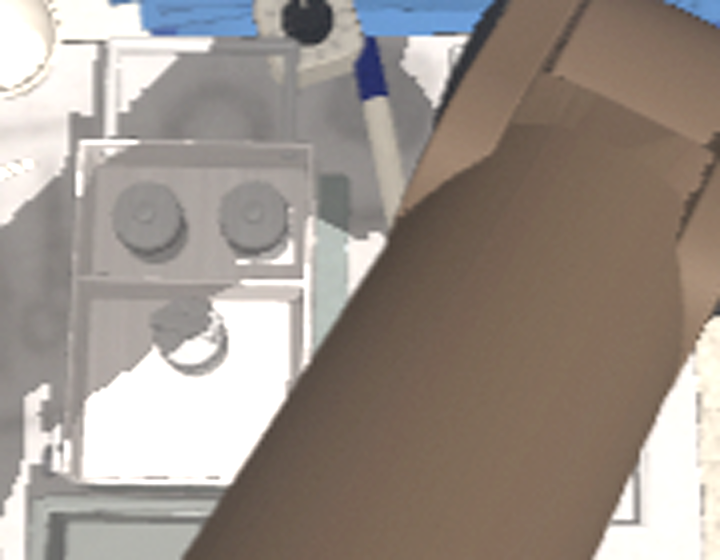

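Run:
```python
from h import *
t=env.grab_frame('top')
print('pot1',atz(t,(160+190/4,90+335/4),.134))
for p in [(80,475),(238,480)]: print('lip',atz(t,(160+p[0]/4,90+p[1]/4),.0945))
for p in [(76,285),(302,288)]: print('div top',atz(t,(160+p[0]/4,90+p[1]/4),.136))
```

```text
pot1 [ 0.4710776  -0.12849364  0.134     ]
lip [ 0.400506   -0.06216703  0.0945    ]
lip [ 0.39605614 -0.15049571  0.0945    ]
div top [ 0.49963045 -0.06661606  0.136     ]
div top [ 0.49542402 -0.18964808  0.136     ]
```

```bash
python3 -m inch '[[[-0.008,-0.035,0],0,0.03],[[-0.008,-0.035,0],0,0.03],[[-0.008,-0.035,0],0,0.03],[[-0.008,-0.035,0],0,0.03],[[-0.004,-0.02,0],0,0.03]]' 30; python3 d.py .423 -.128 .1 -1.6
```

```text
time_s: 12.8
ee_pos: [0.423, -0.1594, 0.187]
eef_rot: [1.0, -0.016, 0.013, 0.01]
ft_force: [1.2, 0.3, 0.1]
opening: 0.0369
t 12.8 p [ 0.423  -0.1594  0.187 ] x [ 0.999 -0.033  0.026] y [-0.033 -0.999  0.021] z [ 0.025 -0.021 -0.999] F [1.2 0.3 0.1] op 0.0369 q [ 0.42  0.16 -0.19  2.06  0.06  0.89 -1.41]
tool delta [-0.0033 -0.0331  0.0863]
turn -0.005
```

```bash
python3 -m inch '[[[0,-0.03,0],0,0.03],[[0,0,0],0,0.03],[[0,0,0.01],0,0.03],[[0,0,0.01],0,0.03],[[0,0,0],0,0.03]]' 30; python3 d.py .425 -.128 .1 -1.6
```

```text
time_s: 13.3
ee_pos: [0.4199, -0.1259, 0.1601]
eef_rot: [1.0, -0.014, 0.008, 0.009]
ft_force: [-0.1, -0.0, 0.1]
opening: 0.0371
t 13.3 p [ 0.4199 -0.1259  0.1601] x [ 0.999 -0.029  0.017] y [-0.029 -0.999  0.018] z [ 0.016 -0.019 -1.   ] F [-0.1 -0.   0.1] op 0.0371 q [ 0.37  0.18 -0.22  2.11  0.07  0.83 -1.5 ]
tool delta [0.0041 0.0008 0.0602]
turn -0.001
```

Run:
```python
from h import *
f=env.grab_frame('scene'); cv2.imwrite('pics/g9s.png',cv2.convertScaleAbs(cv2.resize(f['pixels'][80:270,120:320],None,fx=3,fy=3,interpolation=cv2.INTER_CUBIC),alpha=1.3))
```

```text
(no output)
```

View pics/g9s.png

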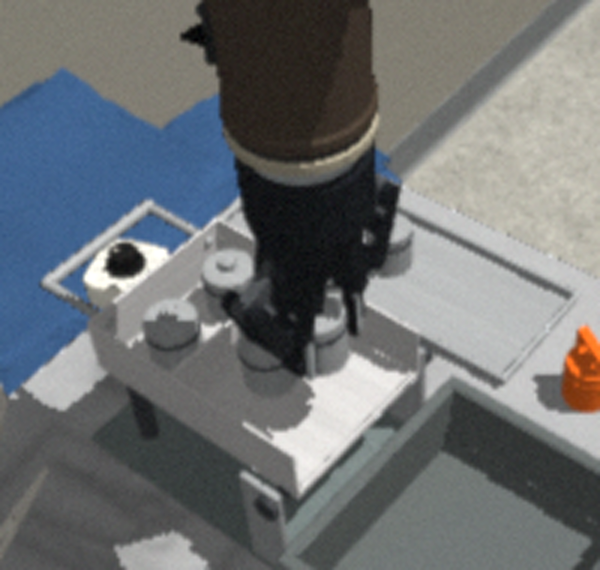

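```bash
python3 -m inch '[[[0.003,0,0.015],0,0.03],[[0,0,0.015],0,0.03],[[0,0,0.012],0,0.03],[[0,0,0.004],0,0.03],[[0,0,0],0,0.03]]' 30; python3 d.py .425 -.128 .1 -1.6
```

```text
time_s: 13.85
ee_pos: [0.4244, -0.1305, 0.1126]
eef_rot: [1.0, -0.018, 0.008, 0.009]
ft_force: [-0.4, -0.4, 0.4]
opening: 0.037
t 13.85 p [ 0.4244 -0.1305  0.1126] x [ 0.999 -0.035  0.017] y [-0.035 -0.999  0.019] z [ 0.016 -0.019 -1.   ] F [-0.4 -0.4  0.4] op 0.037 q [ 0.36  0.26 -0.21  2.15  0.11  0.72 -1.53]
tool delta [ 0.0003 -0.0028  0.0126]
turn -0.007
```

```bash
python3 -m inch '[[[0,-0.002,0.006],-0.005,0.03],[[0,0,0.004],0,0.03],[[0,0,0.003],0,0.03],[[0,0,0.001],0,0.03],[[0,0,0],0,0.03]]' 30; python3 d.py .425 -.128 .098 -1.6
```

```text
time_s: 14.35
ee_pos: [0.4256, -0.1293, 0.0993]
eef_rot: [1.0, -0.015, 0.009, 0.01]
ft_force: [-0.7, 0.0, 0.4]
opening: 0.0375
t 14.35 p [ 0.4256 -0.1293  0.0993] x [ 0.999 -0.03   0.019] y [-0.031 -0.999  0.02 ] z [ 0.018 -0.02  -1.   ] F [-0.7  0.   0.4] op 0.0375 q [ 0.35  0.28 -0.21  2.16  0.12  0.68 -1.54]
tool delta [-0.0006 -0.0013  0.0012]
turn -0.002
```

Run:
```python
from h import *
f=env.grab_frame('scene'); cv2.imwrite('pics/g10s.png',cv2.convertScaleAbs(cv2.resize(f['pixels'][110:270,120:320],None,fx=3.5,fy=3.5,interpolation=cv2.INTER_CUBIC),alpha=1.3))
```

```text
(no output)
```

View pics/g10s.png

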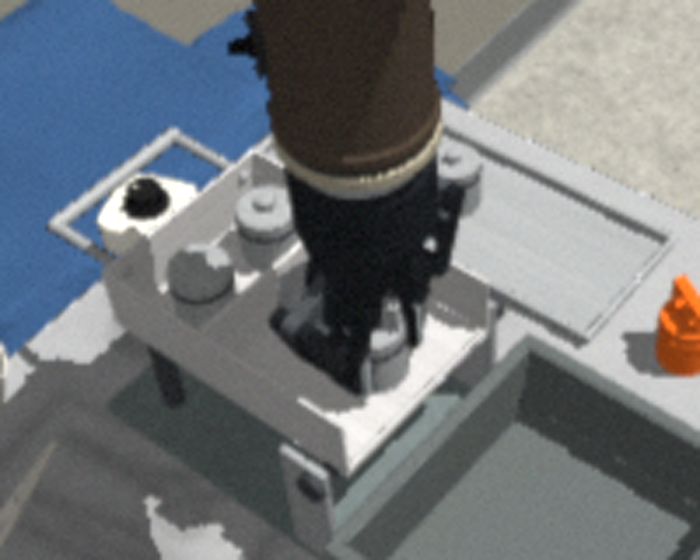

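```bash
python3 -m inch '[[[0,-0.001,0.001],0,0.03],[[0,0,0],0,0.03],[[0,0,0],0,0.05],[[0,0,0],0,0.055],[[0,0,0],0,0.055]]' 30;
python3 -m inch '[[[0,0,-0.01],0,0.055],[[0,0,-0.02],0,0.055],[[0,0,-0.03],0,0.055],[[0,0,-0.04],0,0.055],[[0,0,-0.03],0,0.055]]' 30; python3 d.py .638 -.134 .23 88.4
```

```text
time_s: 14.9
ee_pos: [0.4262, -0.1294, 0.0996]
eef_rot: [1.0, -0.016, 0.01, 0.011]
ft_force: [0.4, 0.6, 0.5]
opening: 0.0548
time_s: 15.4
ee_pos: [0.4208, -0.1252, 0.2321]
eef_rot: [1.0, -0.015, 0.006, 0.009]
ft_force: [0.6, -0.1, -0.1]
opening: 0.0552
t 15.4 p [ 0.4208 -0.1252  0.2321] x [ 0.999 -0.03   0.012] y [-0.03  -0.999  0.018] z [ 0.011 -0.019 -1.   ] F [ 0.6 -0.1 -0.1] op 0.0552 q [ 0.38  0.09 -0.22  2.02  0.04  1.02 -1.47]
tool delta [0.2173 0.0023 0.0047]
turn -1.573
```

Run:
```python
from h import *
f=env.grab_frame('scene'); cv2.imwrite('pics/g11s.png',cv2.convertScaleAbs(cv2.resize(f['pixels'][110:270,120:320],None,fx=3.5,fy=3.5,interpolation=cv2.INTER_CUBIC),alpha=1.3))
```

```text
(no output)
```

View pics/g11s.png

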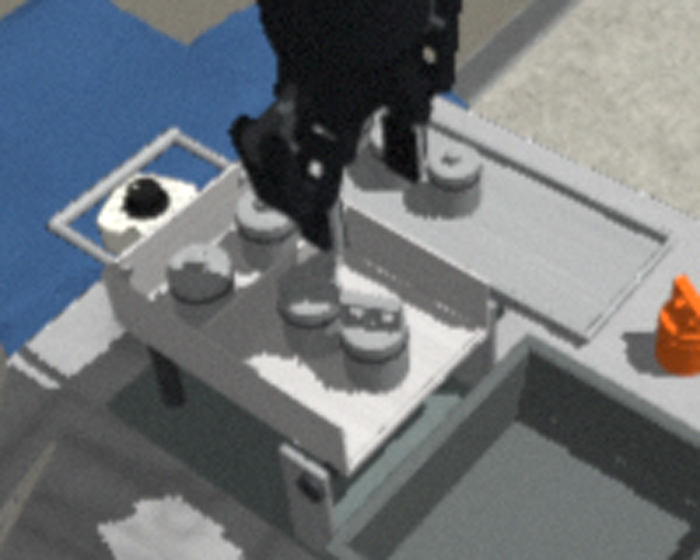

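Run:
```python
from h import *
t=env.grab_frame('top'); s=env.grab_frame('scene')
def tri(a,b):
    e1,d1=ray(t,a); e2,d2=ray(s,b); d1/=np.linalg.norm(d1); d2/=np.linalg.norm(d2)
    k=np.linalg.lstsq(np.stack([d1,-d2],1),e2-e1,rcond=None)[0]; p,q=e1+k[0]*d1,e2+k[1]*d2; return ((p+q)/2).round(3),np.linalg.norm(p-q).round(3)
print('drape L',tri((190,93),(46.7,166.7)))
print('drape L low',tri((190,93),(57,190)))
print('knob',tri((237,94),(161,165)))
a=t['pixels'][60:140,150:340]; cv2.imwrite('pics/h1t.png',cv2.resize(a,None,fx=4.2,fy=4.2,interpolation=cv2.INTER_CUBIC))
a=s['pixels'][90:250,20:220]; cv2.imwrite('pics/h1s.png',cv2.resize(a,None,fx=3.7,fy=3.7,interpolation=cv2.INTER_CUBIC))
```

```text
drape L (array([ 0.698, -0.028,  0.162]), np.float64(0.16))
drape L low (array([ 0.728, -0.023,  0.075]), np.float64(0.141))
knob (array([ 0.687, -0.189,  0.04 ]), np.float64(0.001))
```

View pics/h1t.png

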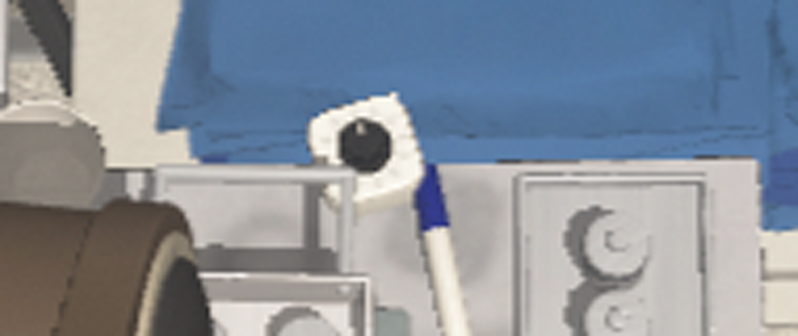

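View pics/h1s.png

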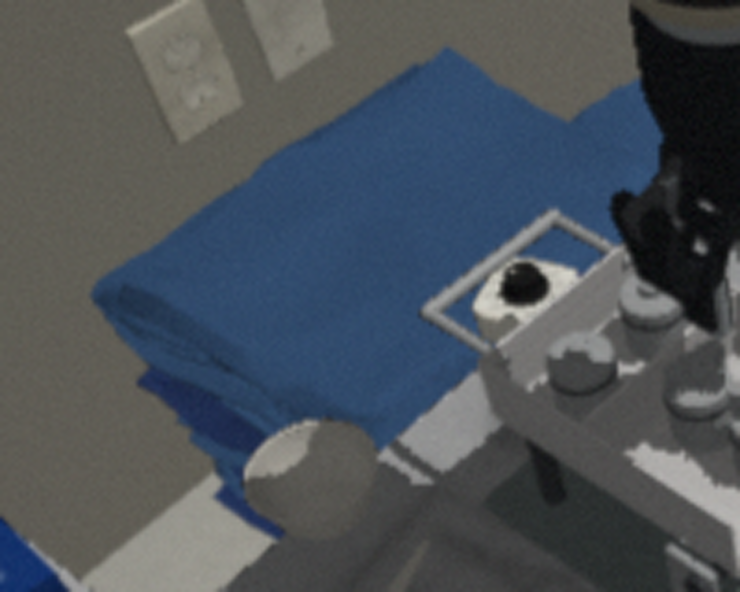

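Run:
```python
from h import *
t=env.grab_frame('top'); s=env.grab_frame('scene')
def tri(a,b):
    e1,d1=ray(t,a); e2,d2=ray(s,b); d1/=np.linalg.norm(d1); d2/=np.linalg.norm(d2)
    k=np.linalg.lstsq(np.stack([d1,-d2],1),e2-e1,rcond=None)[0]; p,q=e1+k[0]*d1,e2+k[1]*d2; return ((p+q)/2).round(3),np.linalg.norm(p-q).round(3)
print(tri((195,98),(121,210)))
print(tri((189,90),(100,205)), tri((189,90),(89,197)))
print(tri((193,60),(45,169)))
for z in (0,.05,.1,.15): print(z,atz(t,(210,97.5),z),atz(t,(210,90),z))
```

```text
(array([ 0.715, -0.07 , -0.036]), np.float64(0.017))
(array([ 0.739, -0.049, -0.015]), np.float64(0.042)) (array([ 0.734, -0.044,  0.021]), np.float64(0.068))
(array([ 0.805, -0.039,  0.079]), np.float64(0.123))
0 [ 0.69412571 -0.11902917  0.        ] [ 0.71405342 -0.11906472  0.        ]
0.05 [ 0.67535386 -0.12470261  0.05      ] [ 0.69437647 -0.12473654  0.05      ]
0.1 [ 0.65658201 -0.13037604  0.1       ] [ 0.67469951 -0.13040836  0.1       ]
0.15 [ 0.63781016 -0.13604948  0.15      ] [ 0.65502255 -0.13608018  0.15      ]
```

```bash
python3 -m inch '[[[0.02,0,0],-0.145,0.05],[[0.02,0,0],-0.145,0.05],[[0.02,0.005,0],-0.145,0.05],[[0.02,0.005,0],-0.145,0.05],[[0.02,0.01,0],-0.145,0.05]]' 30;
python3 d.py .638 -.135 .23 88.4
```

```text
time_s: 16.15
ee_pos: [0.5203, -0.1172, 0.2236]
eef_rot: [0.937, 0.351, -0.004, 0.007]
ft_force: [0.5, -0.0, 0.3]
opening: 0.0499
t 16.15 p [ 0.5203 -0.1172  0.2236] x [ 0.754  0.656 -0.013] y [ 0.657 -0.754  0.011] z [-0.003 -0.017 -1.   ] F [ 0.5 -0.   0.3] op 0.0499 q [ 0.37  0.28 -0.31  1.81  0.12  1.06 -0.84]
tool delta [ 0.077   0.0908 -0.0065]
turn -0.827
```

```bash
python3 -m inch '[[[0.016,0.01,-0.002],-0.145,0.05],[[0.013,0.015,-0.002],-0.145,0.05],[[0.01,0.018,-0.002],-0.145,0.05],[[0.005,0.02,0],-0.145,0.05],[[0,0.02,0],-0.145,0.05]]' 30;
python3 d.py .638 -.135 .23 88.4
```

```text
time_s: 16.65
ee_pos: [0.6194, -0.1206, 0.2198]
eef_rot: [0.743, 0.669, -0.01, -0.002]
ft_force: [-0.6, -0.3, -0.5]
opening: 0.0503
t 16.65 p [ 0.6194 -0.1206  0.2198] x [ 0.104  0.995 -0.013] y [ 0.994 -0.104 -0.016] z [-0.017 -0.012 -1.   ] F [-0.6 -0.3 -0.5] op 0.0503 q [ 0.41  0.48 -0.43  1.56  0.22  1.17 -0.17]
tool delta [-0.0125  0.0198 -0.0103]
turn -0.076
```

```bash
python3 -m inch '[[[-0.012,0.018,0],-0.07,0.04],[[0,0,0],0,0.04],[[0,0,0.01],0,0.04],[[0,0,0.015],0,0.04],[[0,0,0],0,0.04]]' 30;
python3 d.py .638 -.135 .105 88.4
```

```text
time_s: 17.15
ee_pos: [0.6336, -0.1337, 0.184]
eef_rot: [0.717, 0.697, -0.013, -0.008]
ft_force: [0.5, -0.2, -0.5]
opening: 0.0398
t 17.15 p [ 0.6336 -0.1337  0.184 ] x [ 0.027  1.    -0.008] y [ 0.999 -0.028 -0.029] z [-0.03  -0.007 -1.   ] F [ 0.5 -0.2 -0.5] op 0.0398 q [ 0.42  0.54 -0.43  1.54  0.25  1.14 -0.1 ]
tool delta [-0.0006  0.0068  0.0789]
turn 0.001
```

Run:
```python
from h import *
f=env.grab_frame('scene'); cv2.imwrite('pics/h2s.png',cv2.convertScaleAbs(cv2.resize(f['pixels'][60:230,70:250],None,fx=3.5,fy=3.5,interpolation=cv2.INTER_CUBIC),alpha=1.4))
print(proj(f,[.638,-.135,.124]))
```

```text
(np.float64(152.8175389757108), np.float64(161.53115421755223))
```

View pics/h2s.png

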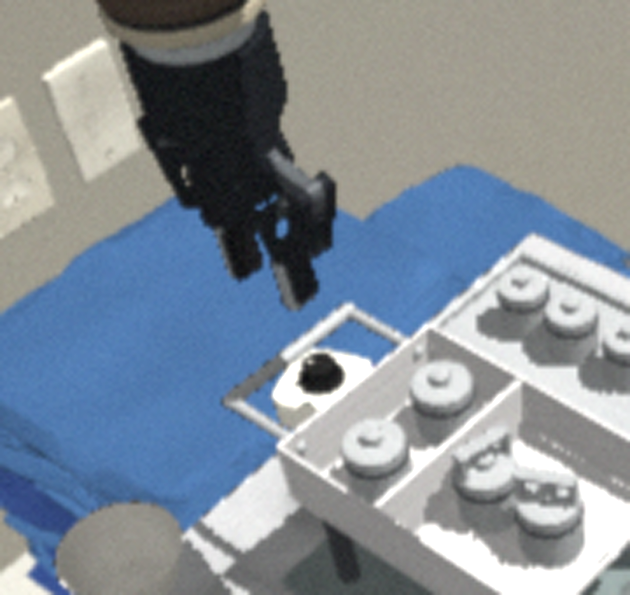

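```bash
python3 -m inch '[[[0,0.006,0.015],0,0.04],[[0,0,0.02],0,0.04],[[0,0,0.015],0,0.04],[[0,0,0.005],0,0.04],[[0,0,0],0,0.04]]' 30;
python3 d.py .638 -.135 .105 88.4
```

```text
time_s: 17.7
ee_pos: [0.6392, -0.1332, 0.1273]
eef_rot: [0.717, 0.697, -0.012, -0.007]
ft_force: [0.7, -0.4, 0.4]
opening: 0.0399
t 17.7 p [ 0.6392 -0.1332  0.1273] x [ 0.027  1.    -0.008] y [ 0.999 -0.027 -0.026] z [-0.027 -0.008 -1.   ] F [ 0.7 -0.4  0.4] op 0.0399 q [ 0.41  0.61 -0.42  1.58  0.28  1.04 -0.12]
tool delta [-0.0016 -0.0006  0.0224]
turn 0.001
```

```bash
python3 -m inch '[[[-0.001,0,0.01],0,0.04],[[0,0,0.008],0,0.04],[[0,0,0.003],0,0.04],[[0,0,0],0,0.04],[[0,0,0],0,0.04]]' 30;
python3 d.py .638 -.135 .105 88.4
```

```text
time_s: 18.2
ee_pos: [0.6396, -0.1346, 0.1061]
eef_rot: [0.717, 0.697, -0.012, -0.006]
ft_force: [1.1, -0.8, 0.3]
opening: 0.0401
t 18.2 p [ 0.6396 -0.1346  0.1061] x [ 0.027  1.    -0.009] y [ 0.999 -0.027 -0.024] z [-0.024 -0.008 -1.   ] F [ 1.1 -0.8  0.3] op 0.0401 q [ 0.4   0.63 -0.41  1.6   0.29  1.   -0.13]
tool delta [-0.0004 -0.0016  0.0011]
turn 0.001
```

Run:
```python
from h import *
f=env.grab_frame('scene'); cv2.imwrite('pics/h3s.png',cv2.convertScaleAbs(cv2.resize(f['pixels'][100:220,90:220],None,fx=4.7,fy=4.7,interpolation=cv2.INTER_CUBIC),alpha=1.4))
```

```text
(no output)
```

View pics/h3s.png

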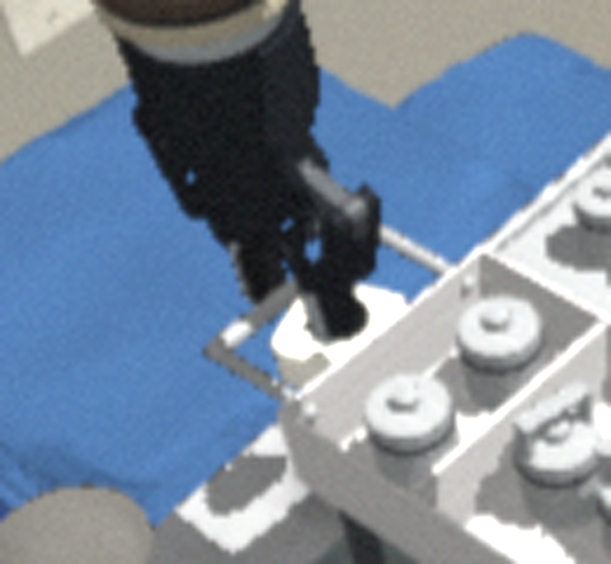

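```bash
python3 -m inch '[[[0,-0.001,0.001],0,0.005],[[0,0,0],0,0.005],[[0,0,0],0,0.005],[[0,0,0],0,0.005],[[0,0,0],0,0.005]]' 20
python3 - <<'E'
from h import *
s,r=st()
p=s['ee_pos']-r[:,2]*.019
print('grasp',p)
# arc plan
h=np.array([.404,.088]);R0=.236;a0=np.arctan2(.036,.233)
for th in np.arange(0,1.25,.1): print(th.round(1),(p[0]+R0*(np.cos(a0+th)-np.cos(a0))).round(4),(p[2]+R0*(np.sin(a0+th)-np.sin(a0))).round(4))
E
```

```text
time_s: 18.75
ee_pos: [0.64, -0.1347, 0.106]
eef_rot: [0.717, 0.697, -0.01, -0.004]
ft_force: [1.8, -0.6, -2.1]
opening: 0.009
t 18.75 p [ 0.64   -0.1347  0.106 ] x [ 0.028  1.    -0.009] y [ 0.999 -0.028 -0.021] z [-0.021 -0.008 -1.   ] F [ 1.8 -0.6 -2.1] op 0.009 q [ 0.4   0.63 -0.41  1.6   0.29  0.99 -0.13]
grasp [ 0.64035984 -0.13454068  0.12498011]
0.0 0.6404 0.125
0.1 0.6356 0.1481
0.2 0.6286 0.1706
0.3 0.6193 0.1923
0.4 0.6079 0.213
0.5 0.5945 0.2324
0.6 0.5793 0.2504
0.7 0.5623 0.2668
0.8 0.5438 0.2814
0.9 0.5239 0.294
1.0 0.5028 0.3047
1.1 0.4808 0.3131
1.2 0.4581 0.3194
```

```bash
cat > arc.py <<'E'
from h import *
import sys
s,r=st(); P=s['ee_pos']-r[:,2]*.019
g0=np.array([.6404,.125]); R0=.2358; a0=np.arctan2(.036,.233); hx,hz=g0[0]-.233,g0[1]-.036
v=np.array([P[0]-hx,P[2]-hz]); th=np.arctan2(v[1],v[0])-a0; print('theta',th.round(3),'rad err',(np.hypot(*v)-R0).round(4),'grasp',P.round(4),'T',s['ft_torque'].round(2))
st_=float(sys.argv[1]); cur=P.copy()
for i in range(1,6):
    t=th+st_*i; n=np.array([hx+R0*np.cos(a0+t),-.1345,hz+R0*np.sin(a0+t)]); print((r.T@(n-cur)).round(4)); cur=n
E
python3 arc.py .04
```

```text
t 18.75 p [ 0.64   -0.1347  0.106 ] x [ 0.028  1.    -0.009] y [ 0.999 -0.028 -0.021] z [-0.021 -0.008 -1.   ] F [ 1.8 -0.6 -2.1] op 0.009 q [ 0.4   0.63 -0.41  1.6   0.29  0.99 -0.13]
theta -0.0 rad err -0.0001 grasp [ 0.6404 -0.1345  0.125 ] T [-0.01 -0.43 -0.08]
[-0.0001 -0.0017 -0.0093]
[-0.0001 -0.0022 -0.0092]
[-0.0001 -0.0025 -0.0091]
[-0.0002 -0.0029 -0.009 ]
[-0.0002 -0.0033 -0.0088]
```

```bash
python3 -m inch '[[[0,-0.001,-0.005],0,0.005],[[0,-0.002,-0.009],0,0.005],[[0,-0.002,-0.009],0,0.005],[[0,-0.002,-0.009],0,0.005],[[0,-0.003,-0.009],0,0.005]]' 20; python3 arc.py .05
```

```text
time_s: 19.25
ee_pos: [0.6293, -0.1342, 0.149]
eef_rot: [0.717, 0.697, -0.011, -0.005]
ft_force: [2.5, -1.5, -2.5]
opening: 0.0093
t 19.25 p [ 0.6293 -0.1342  0.149 ] x [ 0.028  1.    -0.009] y [ 0.999 -0.028 -0.023] z [-0.023 -0.008 -1.   ] F [ 2.5 -1.5 -2.5] op 0.0093 q [ 0.42  0.57 -0.42  1.59  0.27  1.06 -0.11]
theta 0.188 rad err 0.0001 grasp [ 0.6297 -0.1341  0.168 ] T [-0.09 -0.48 -0.06]
[-0.0006 -0.0046 -0.0108]
[-0.0002 -0.005  -0.0107]
[-0.0002 -0.0055 -0.0104]
[-0.0003 -0.0061 -0.0101]
[-0.0003 -0.0066 -0.0098]
```

Run:
```python
from h import *
f=env.grab_frame('scene'); cv2.imwrite('pics/h4s.png',cv2.convertScaleAbs(cv2.resize(f['pixels'][70:250,90:280],None,fx=3.2,fy=3.2,interpolation=cv2.INTER_CUBIC),alpha=1.4))
```

```text
(no output)
```

View pics/h4s.png

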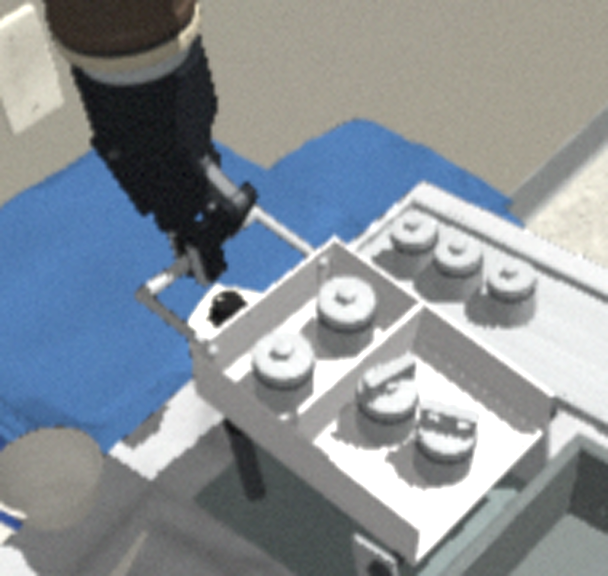

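```bash
python3 -m inch '[[[0,-0.005,-0.011],0,0.005],[[0,-0.005,-0.011],0,0.005],[[0,-0.0055,-0.0105],0,0.005],[[0,-0.006,-0.010],0,0.005],[[0,-0.0065,-0.010],0,0.005]]' 20; python3 arc.py .05
```

```text
time_s: 19.8
ee_pos: [0.6, -0.1331, 0.2072]
eef_rot: [0.717, 0.697, -0.011, -0.005]
ft_force: [-0.1, -0.6, -3.8]
opening: 0.0091
t 19.8 p [ 0.6    -0.1331  0.2072] x [ 0.028  1.    -0.009] y [ 0.999 -0.028 -0.023] z [-0.023 -0.009 -1.   ] F [-0.1 -0.6 -3.8] op 0.0091 q [ 0.45  0.47 -0.45  1.61  0.23  1.14 -0.08]
theta 0.465 rad err 0.0011 grasp [ 0.6005 -0.1329  0.2262] T [-0.05 -0.29 -0.08]
[-0.0019 -0.0081 -0.0086]
[-0.0003 -0.0077 -0.0089]
[-0.0003 -0.0082 -0.0085]
[-0.0003 -0.0086 -0.0081]
[-0.0003 -0.009  -0.0076]
```

Tray rises in the grip; handle force small. Continuing.

```bash
python3 -m inch '[[[0,-0.008,-0.0085],0,0.005],[[0,-0.0077,-0.009],0,0.005],[[0,-0.008,-0.0085],0,0.005],[[0,-0.0086,-0.008],0,0.005],[[0,-0.009,-0.0075],0,0.005]]' 20; python3 arc.py .05
```

```text
time_s: 20.3
ee_pos: [0.5572, -0.1314, 0.2548]
eef_rot: [0.717, 0.697, -0.01, -0.003]
ft_force: [1.7, -1.3, -1.2]
opening: 0.0085
t 20.3 p [ 0.5572 -0.1314  0.2548] x [ 0.028  1.    -0.01 ] y [ 0.999 -0.028 -0.019] z [-0.02  -0.009 -1.   ] F [ 1.7 -1.3 -1.2] op 0.0085 q [ 0.5   0.35 -0.47  1.66  0.18  1.19 -0.04]
theta 0.735 rad err 0.0023 grasp [ 0.5576 -0.1312  0.2738] T [-0.16 -0.57 -0.03]
[-0.0036 -0.0108 -0.0051]
[-0.0003 -0.0098 -0.0065]
[-0.0003 -0.0101 -0.006 ]
[-0.0003 -0.0104 -0.0055]
[-0.0003 -0.0107 -0.005 ]
```

Run:
```python
from h import *
f=env.grab_frame('scene'); cv2.imwrite('pics/h5s.png',cv2.convertScaleAbs(cv2.resize(f['pixels'][70:270,90:300],None,fx=2.9,fy=2.9,interpolation=cv2.INTER_CUBIC),alpha=1.4))
```

```text
(no output)
```

View pics/h5s.png

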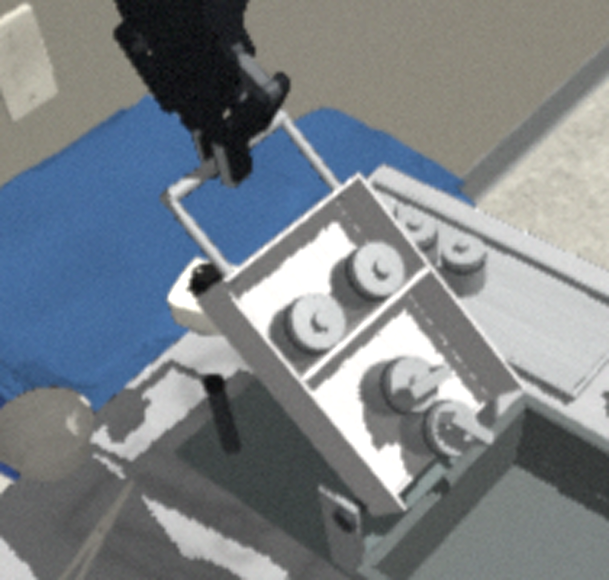

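```bash
python3 -m inch '[[[0,-0.010,-0.005],0,0.005],[[0,-0.0098,-0.0062],0,0.005],[[0,-0.010,-0.006],0,0.005],[[0,-0.0104,-0.0055],0,0.005],[[0,-0.0105,-0.0045],0,0.005]]' 20; python3 arc.py .03
```

```text
time_s: 20.85
ee_pos: [0.5062, -0.1294, 0.2881]
eef_rot: [0.717, 0.697, -0.008, -0.0]
ft_force: [3.5, 0.0, 2.7]
opening: 0.0088
t 20.85 p [ 0.5062 -0.1294  0.2881] x [ 0.028  1.    -0.011] y [ 1.    -0.028 -0.011] z [-0.011 -0.011 -1.   ] F [3.5 0.  2.7] op 0.0088 q [ 0.55  0.23 -0.48  1.73  0.13  1.21  0.01]
theta 0.991 rad err 0.0037 grasp [ 0.5064 -0.1292  0.3071] T [-0.18 -0.79 -0.06]
[-0.0055 -0.0079  0.0007]
[-0.0002 -0.0066 -0.0026]
[-0.0002 -0.0067 -0.0024]
[-0.0002 -0.0067 -0.0022]
[-0.0002 -0.0068 -0.002 ]
```

Run:
```python
from h import *
f=env.grab_frame('scene'); cv2.imwrite('pics/h6s.png',cv2.convertScaleAbs(cv2.resize(f['pixels'][70:300,90:330],None,fx=2.5,fy=2.5,interpolation=cv2.INTER_CUBIC),alpha=1.4))
```

```text
(no output)
```

View pics/h6s.png

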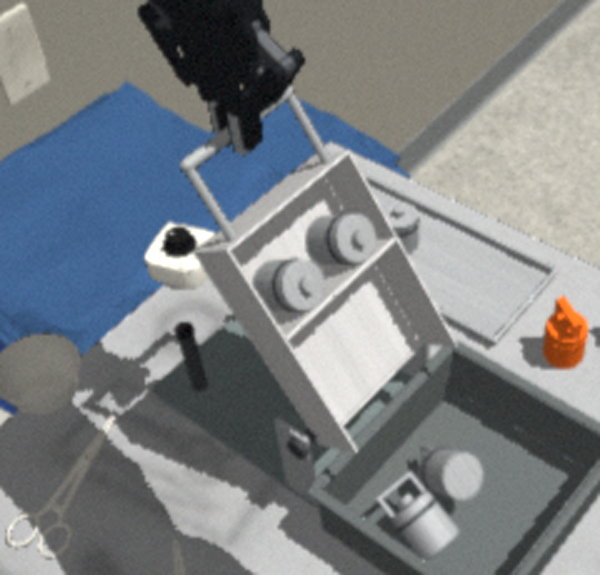

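```bash
python3 arc.py -.05
```

```text
t 20.9 p [ 0.5048 -0.1294  0.2888] x [ 0.028  1.    -0.011] y [ 1.    -0.028 -0.011] z [-0.012 -0.011 -1.   ] F [0.5 0.6 3.2] op 0.0086 q [ 0.55  0.23 -0.48  1.73  0.13  1.22  0.01]
theta 0.998 rad err 0.0038 grasp [ 0.505  -0.1291  0.3078] T [ 0.13 -0.42 -0.11]
[-0.005   0.0093  0.0085]
[0.0004 0.0104 0.0055]
[0.0004 0.0101 0.006 ]
[0.0003 0.0098 0.0065]
[0.0003 0.0095 0.007 ]
```

```bash
python3 -m inch '[[[0,0.008,0.005],0,0.005],[[0,0.0104,0.0055],0,0.005],[[0,0.010,0.006],0,0.005],[[0,0.0098,0.0065],0,0.005],[[0,0.0095,0.007],0,0.005]]' 20; python3 arc.py -.05
```

```text
time_s: 21.4
ee_pos: [0.5559, -0.1314, 0.2563]
eef_rot: [0.717, 0.697, -0.008, 0.001]
ft_force: [3.5, -0.9, 2.6]
opening: 0.0093
t 21.4 p [ 0.5559 -0.1314  0.2563] x [ 0.029  1.    -0.012] y [ 1.    -0.029 -0.01 ] z [-0.011 -0.012 -1.   ] F [ 3.5 -0.9  2.6] op 0.0093 q [ 0.5   0.34 -0.47  1.67  0.18  1.18 -0.04]
theta 0.744 rad err 0.0026 grasp [ 0.5561 -0.1311  0.2753] T [-0.22 -0.46 -0.04]
[-0.003   0.0076  0.0096]
[0.0003 0.0087 0.0079]
[0.0003 0.0083 0.0084]
[0.0003 0.0079 0.0088]
[0.0003 0.0074 0.0091]
```

```bash
python3 -m inch '[[[0,0.008,0.009],0,0.005],[[0,0.0087,0.008],0,0.005],[[0,0.0083,0.0084],0,0.005],[[0,0.0079,0.0088],0,0.005],[[0,0.0074,0.0091],0,0.005]]' 20; python3 arc.py -.04
```

```text
time_s: 21.9
ee_pos: [0.601, -0.1331, 0.2063]
eef_rot: [0.717, 0.697, -0.008, -0.0]
ft_force: [1.7, -1.3, 0.4]
opening: 0.0091
t 21.9 p [ 0.601  -0.1331  0.2063] x [ 0.028  1.    -0.011] y [ 1.    -0.028 -0.012] z [-0.012 -0.011 -1.   ] F [ 1.7 -1.3  0.4] op 0.0091 q [ 0.46  0.46 -0.45  1.62  0.23  1.12 -0.08]
theta 0.46 rad err 0.0011 grasp [ 0.6012 -0.1329  0.2253] T [-0.2  -0.23 -0.08]
[-0.0014  0.0045  0.0084]
[0.0002 0.005  0.008 ]
[0.0002 0.0047 0.0082]
[0.0002 0.0044 0.0083]
[0.0002 0.0041 0.0085]
```

```bash
python3 -m inch '[[[0,0.005,0.008],0,0.005],[[0,0.005,0.008],0,0.005],[[0,0.0047,0.0082],0,0.005],[[0,0.0035,0.007],0,0.005],[[0,0.003,0.006],0,0.005]]' 20; python3 arc.py -.03
```

```text
time_s: 22.4
ee_pos: [0.6237, -0.134, 0.1643]
eef_rot: [0.717, 0.697, -0.008, -0.001]
ft_force: [3.5, -0.6, -0.8]
opening: 0.0094
t 22.4 p [ 0.6237 -0.134   0.1643] x [ 0.028  1.    -0.011] y [ 1.    -0.028 -0.013] z [-0.013 -0.01  -1.   ] F [ 3.5 -0.6 -0.8] op 0.0094 q [ 0.43  0.54 -0.43  1.6   0.26  1.07 -0.11]
theta 0.258 rad err 0.0004 grasp [ 0.6239 -0.1338  0.1833] T [-0.1  -0.27 -0.1 ]
[-0.0006  0.0025  0.0067]
[0.0001 0.0026 0.0066]
[0.0001 0.0024 0.0066]
[0.0001 0.0022 0.0067]
[0.0001 0.002  0.0068]
```

```bash
python3 -m inch '[[[0,0.003,0.0067],0,0.005],[[0,0.0025,0.0066],0,0.005],[[0,0.0024,0.006],0,0.005],[[0,0.002,0.006],0,0.005],[[0,0.002,0.005],0,0.005]]' 20; python3 arc.py -.02
```

```text
time_s: 22.9
ee_pos: [0.6351, -0.1345, 0.1308]
eef_rot: [0.717, 0.697, -0.009, -0.002]
ft_force: [1.7, -0.3, -1.5]
opening: 0.009
t 22.9 p [ 0.6351 -0.1345  0.1308] x [ 0.028  1.    -0.01 ] y [ 1.    -0.028 -0.015] z [-0.015 -0.01  -1.   ] F [ 1.7 -0.3 -1.5] op 0.009 q [ 0.41  0.59 -0.42  1.6   0.28  1.02 -0.12]
theta 0.107 rad err 0.0001 grasp [ 0.6353 -0.1343  0.1498] T [-0.03 -0.43 -0.08]
[-0.0001  0.0011  0.0046]
[0.0001 0.0011 0.0046]
[0.0001 0.0011 0.0046]
[0.0001 0.001  0.0046]
[0.0001 0.0009 0.0046]
```

```bash
python3 -m inch '[[[0,0.001,0.0046],0,0.005],[[0,0.001,0.0046],0,0.005],[[0,0.001,0.004],0,0.005],[[0,0.001,0.003],0,0.005],[[0,0.0005,0.003],0,0.005]]' 20; python3 arc.py -.01
```

```text
time_s: 23.4
ee_pos: [0.6396, -0.1346, 0.1095]
eef_rot: [0.717, 0.697, -0.009, -0.002]
ft_force: [3.0, 0.7, -2.1]
opening: 0.0095
t 23.4 p [ 0.6396 -0.1346  0.1095] x [ 0.027  1.    -0.01 ] y [ 1.    -0.028 -0.015] z [-0.015 -0.01  -1.   ] F [ 3.   0.7 -2.1] op 0.0095 q [ 0.41  0.62 -0.41  1.61  0.3   0.99 -0.13]
theta 0.015 rad err -0.0 grasp [ 0.6399 -0.1344  0.1285] T [-0.08 -0.58 -0.08]
[-0.      0.0004  0.0023]
[0.     0.0004 0.0023]
[0.     0.0004 0.0023]
[0.     0.0003 0.0023]
[0.     0.0003 0.0023]
```

```bash
python3 -m inch '[[[0,0,0.0015],0,0.005],[[0,0,0.001],0,0.005],[[0,0,0.001],0,0.005],[[0,0,0.0005],0,0.005],[[0,0,0],0,0.005]]' 20; python3 arc.py -.01
```

```text
time_s: 23.9
ee_pos: [0.6401, -0.1346, 0.1062]
eef_rot: [0.717, 0.697, -0.008, -0.001]
ft_force: [2.5, 0.2, -1.9]
opening: 0.0094
t 23.9 p [ 0.6401 -0.1346  0.1062] x [ 0.028  1.    -0.01 ] y [ 1.    -0.028 -0.014] z [-0.014 -0.01  -1.   ] F [ 2.5  0.2 -1.9] op 0.0094 q [ 0.41  0.62 -0.41  1.61  0.3   0.98 -0.13]
theta 0.001 rad err -0.0001 grasp [ 0.6404 -0.1345  0.1252] T [-0.04 -0.57 -0.06]
[-0.      0.0004  0.0023]
[0.     0.0004 0.0023]
[0.     0.0003 0.0023]
[0.     0.0003 0.0023]
[0.     0.0003 0.0023]
```

```bash
python3 -m inch '[[[0,0,0.0007],0,0.005],[[0,0,0],0,0.012],[[0,0,0],0,0.02],[[0,0,0],0,0.03],[[0,0,0],0,0.04]]' 20; python3 arc.py -.01
```

```text
time_s: 24.4
ee_pos: [0.6381, -0.1346, 0.105]
eef_rot: [0.717, 0.697, -0.01, -0.003]
ft_force: [0.1, -0.5, 0.2]
opening: 0.0401
t 24.4 p [ 0.6381 -0.1346  0.105 ] x [ 0.027  1.    -0.011] y [ 0.999 -0.027 -0.017] z [-0.018 -0.01  -1.   ] F [ 0.1 -0.5  0.2] op 0.0401 q [ 0.41  0.62 -0.41  1.61  0.3   0.98 -0.13]
theta -0.003 rad err -0.0021 grasp [ 0.6385 -0.1344  0.124 ] T [-0.01 -0.02  0.01]
[-0.      0.0025  0.002 ]
[0.     0.0004 0.0023]
[0.     0.0003 0.0023]
[0.     0.0003 0.0023]
[0.     0.0003 0.0023]
```

Run:
```python
from h import *
f=env.grab_frame('scene'); cv2.imwrite('pics/k1s.png',cv2.convertScaleAbs(cv2.resize(f['pixels'][70:300,90:330],None,fx=2.5,fy=2.5,interpolation=cv2.INTER_CUBIC),alpha=1.4))
```

```text
(no output)
```

View pics/k1s.png

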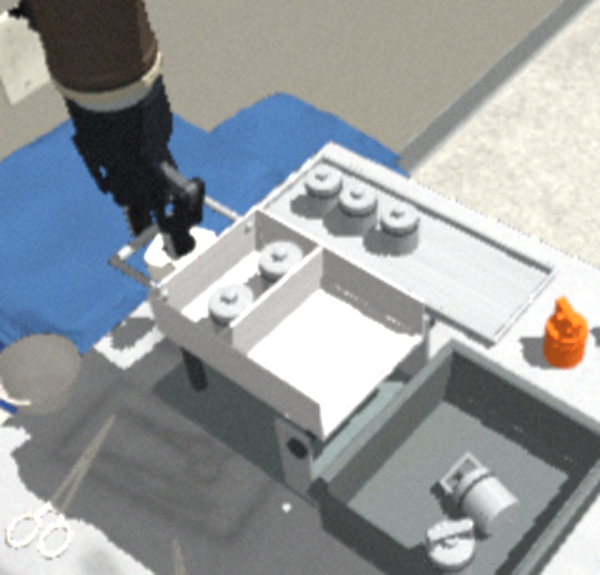

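```bash
python3 -m inch '[[[0,0,-0.01],0,0.04],[[0,0,-0.02],0,0.04],[[0,0,-0.03],0,0.04],[[0,0,-0.04],0,0.04],[[0,0,-0.04],0,0.04]]' 20;python3 -m inch '[[[0,0,0],0,0.04],[[0,0,0],0,0.04],[[0,0,0],0,0.04],[[0,0,0],0,0.04],[[0,0,0],0,0.04]]' 20
python3 - <<'E'
from h import *
st()
f=env.grab_frame('scene'); cv2.imwrite('pics/k2s.png',cv2.convertScaleAbs(cv2.resize(f['pixels'][70:300,90:330],None,fx=2.5,fy=2.5,interpolation=cv2.INTER_CUBIC),alpha=1.3))
print([(d['position'],round(d['conf'],2)) for d in env.mark_of(f,'tip_handle')],proj(f,[.638,-.135,.124]))
f=env.grab_frame('top'); cv2.imwrite('pics/k2t.png',cv2.resize(f['pixels'][80:340,150:370],None,fx=2.3,fy=2.3,interpolation=cv2.INTER_CUBIC))
E
```

```text
time_s: 24.95
ee_pos: [0.637, -0.1329, 0.2447]
eef_rot: [0.716, 0.698, -0.013, -0.008]
ft_force: [-0.6, -0.9, 0.2]
opening: 0.0398
time_s: 25.45
ee_pos: [0.6393, -0.1325, 0.2521]
eef_rot: [0.716, 0.698, -0.011, -0.004]
ft_force: [0.8, 0.4, -0.5]
opening: 0.04
t 25.45 p [ 0.6393 -0.1325  0.2521] x [ 0.026  1.    -0.01 ] y [ 0.999 -0.026 -0.02 ] z [-0.021 -0.009 -1.   ] F [ 0.8  0.4 -0.5] op 0.04 q [ 0.42  0.5  -0.44  1.46  0.23  1.26 -0.08]
[([152.4, 162.2], 0.65)] (np.float64(152.8175389757108), np.float64(161.53115421755223))
```

View pics/k2s.png

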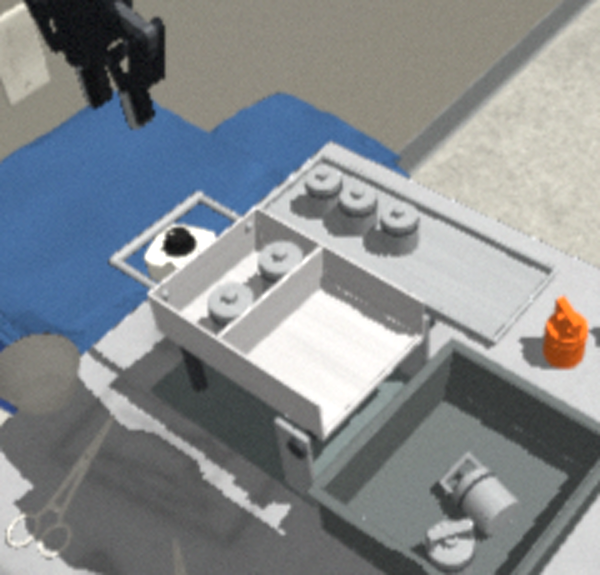

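View pics/k2t.png

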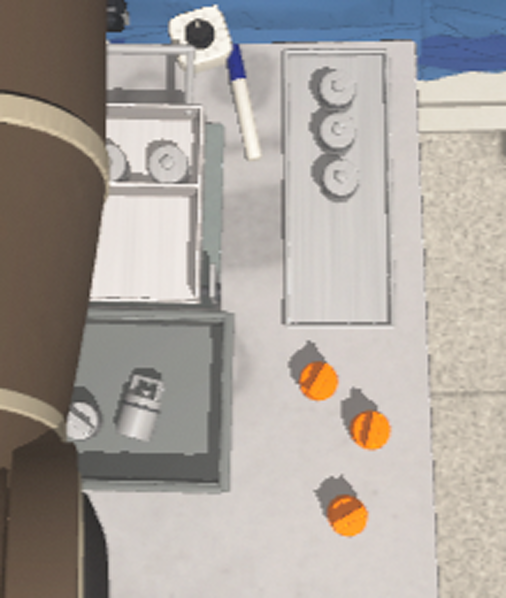

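Both hooped pots are in the bin, at crop pixels (480,495) and (450,540). The tray is level with the handle at its original pixel, and the plain, kept and orange pots are all in place. I'm handing in.

```bash
python3 -c "
from workcell import env
print(env.close_job())"
```

```text
the job is handed in; nothing more can be done
None
```

Both hooped pots are in the grey reject bin, and the tip tray is back at rest. I gripped each pot across the row and set it in the reject chamber. Then I gripped the handle and raised the tray to about 1.0 rad, at which point both pots had slid out. I lowered the tray slowly, let go and lifted clear, and handed in at about 25.6 s of the 69 s.

**Last pictures:**
- Both hooped pots lie in the bin, one on its side and one upright.
- The handle shows within a pixel of its starting place, so the tray is level.
- The reject chamber is empty.
- The two kept pots stand upright in the keep chamber. They slid a few centimetres to the divider while the tray was tipped.
- The three plain pots and the orange look-alikes have not moved.

**Forces:** every reading I took stayed under about 5 N, and the gripper was touching nothing at the end.

**Not as planned:** I stopped at about 1.0 rad, worked out from the gripper's position, rather than the 1.1 rad given, because the pots were already out. The tool also drifted up to about 3° off vertical during the work, which made no difference. No check failed.

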